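# Weigh a fittings tub on the sprung scale and stack it

## Robot

A 7-joint arm with a two-finger parallel gripper is mounted at the origin on the work surface. World frame = base frame: x ahead of the robot, y to its left, z up, the work surface at z = 0. Lengths are in m, angles in degrees, forces in N, time in s.
With the tool pointing down it reaches from about 0.35 to 0.9 m from the base axis. Payload 7.2 kg.
Tool frame: the origin (TCP) lies midway between the tips of the shut fingers; the grasp point (between the pads) lies 19 mm behind it; x points along the fingers, y is the direction in which the jaws open and shut, and the axes are right-handed (so a half turn about x gives the same grasp; the last joint's range is limited). The gripper opens to 85 mm and grips with 20 to 120 N. Pads are 22 mm wide; open, the fingers measure 114 mm over their backs; the gripper's body (76 mm by 85 mm) begins 54 mm behind the grasp point. The pads swing forward as they close: fully open they stand 13 mm farther back than shut.
Start: joints at [67.483, 23.554, -0.728, 91.456, 0.321, 64.991, -4.71], TCP at [0.199, -0.592, 0.231] pointing down, gripper open.
Joint ranges: [-169.25, 169.25], [-16.82, 113.86], [-84.01, 82.57], [7.8, 145.47], [-59.2, 239.2], [7.22, 106.19], [-163.78, 163.78]. Speed limits (degrees/s): [136.94, 136.94, 172.46, 172.46, 180, 180, 180].

## Interface

Orientations are given as a 3x3 rotation matrix whose columns are the frame's x, y, z axes.
In Python, from workcell import robot gives the robot as it stands.
- The arm moves only by the tool step_arm, never from a script. Its argument "targets" is a list of rows, each a list of 7 numbers: the closure, from 0 (fully open) to 1 (shut), then the shift along the tool's x, y, z in cm, then the turn, a rotation vector about the tool's x, y, z in rad. A call has exactly 10 rows; each row is the pose to reach, as a shift and turn from the pose measured when the call began, along the tool's axes at that moment; what a row does not reach only later rows make up. A row lasts 1/10 s, in which the tool goes at most 50 mm and 8.59 degrees, less where a joint would pass 70% of its speed; a pose out of reach is approached as far as the arm can. A call with a gripper value outside its range is refused whole. The fingers move at their own pace and stop on an object; "squeeze" is the grip in N (left out, the last holds). Time passes only in rows, so rows that repeat a pose let the fingers close, or fill a call up. It gives the time, the measured TCP pose, the force and the opening at its end, in the units of the state.
- robot.state(): the state, without advancing time (a new reading comes with each control period).
- robot.read_camera(name): name is "scene" or "top" or "wrist"; returns a dict with "color" (400x640x3 uint8, blue, green, red), "fx", "fy", "cx", "cy" (pixels), "world_to_cam" (4x4, takes a point from world to camera coordinates). Camera axes: x right, y down, z forward; pixel columns grow to the right and rows downward; lengths in m; the calibration is good to about 2 mm. A picture is of the moment at which its call begins. There is no depth.
- robot.hand_in(): hands the job in, once; it reports no verdict.
Trained networks look in the newest picture that a camera, given by its name, has taken for a name from the list of things; names that differ only in an ending like _2 or _b are one class to them, and where a whole thing is asked for, a point or a joint stands for the part that bears it (a point fixed in the world has none). Each returns a list of dicts, best first, with "p" (0 to 1); they miss things now and then, are a little off and sometimes report something else, mostly with a low value. They report only what shows in the picture. A call takes as long as a camera call.
- robot.boxes_of(thing, camera): "position" ([x, y, z] in m, in world coordinates, good to about 4 mm: the middle of the surface that is visible of it).
- robot.tip_of(thing, camera): "position" ([x, y, z] in m, in world coordinates, good to about 4 mm: a listed point, or the origin of a listed thing).
The state is a dict: "time": time; "joint_pos": joint angles; "dq": joint speeds; "joint_efforts": joint torques, N m; "ee_pos": TCP position; "ee_rot": TCP orientation; "wrist_force": force on the tool from outside, world axes, zero at the start; "moment": the same for the moment, N m; "opening": opening from 0.0 (shut) to 1.0 (fully open).
Only numpy, scipy, OpenCV 4.12 (cv2) and the standard library are available. Lean on these libraries where they do the work, as an engineer would, in place of code of your own. Each camera call takes 0.05 s, during which the arm holds its last target. There are 200 camera calls.

## Task

Weigh the small lidded tub that has the wire bail: hang it by the peak of its bail on the hook of the hanging scale, letting its weight down gently so that the hook does not drop with a jerk, and let go until it hangs still. Then take it off again and set it, without dropping it, on the other tub, lengthwise as that one lies, its four feet fully down in the recesses of the lid, and let go. Leave the other tub, the pipe coupling, the brass cap and the tray of fittings where they are.

Things in the scene. Friction and masses are not known exactly. Their poses are not given: they have to be found in the camera images.
- tub_centre (a point): Tub to weigh: grey metal box, blue lid, 130 (x) x 90 (y) mm, upright rigid wire bail above; 0.36 to 0.54 kg, evenly filled. Point on its vertical centre line, 61 mm above its feet's undersides, 5 mm below the lid's top; z up. Four round feet, 14 mm across tapering to 9, stick out 8 mm below the box at x = +-50, y = +-30. The same turned half round.
- bail_peak (a point): Peak of that tub's bail: an upturned V of 6 mm steel wire, in the tub's x-z plane, that sits on the hook. Point at the wire's centre, 61 mm above tub_centre; axes as the tub's. The V's legs run down to 18 mm below it at x = +-16 mm; from there the bail is level out to x = +-62 mm, then goes down to the lid.
- grip_a (a point): Centre of the red grip block on the bail's level stretch at the tub's -x end, to be grasped: 28 (x) x 10 (y) x 14 (z) mm; at x = -44, y = 0, z = +43 mm from tub_centre. Free space below it to the lid: 31 mm. Axes as the tub's.
- grip_b (a point): The same red grip block at the tub's +x end: at x = +44, y = 0, z = +43 mm from tub_centre.
- base_lid (a point): The other tub, 2.2 kg, on the table: same box and lid, no bail. Point at the centre of its lid's top, 66 mm above the table; x along its 130 mm length, z up. Four square recesses 18 x 18 mm, 6 mm deep, dark floors, at x = +-50, y = +-30. With the feet down in them the upper tub's tub_centre is 55 mm above this point.
- hook_seat (a point): Top of the 8 mm red wire at the bottom of the sprung hook, where the load sits; 235 mm above the table unloaded; moves with the hook. The hook lies in its y-z plane, open to -y (towards the tubs): tip at y = -18, topping out 20 mm above the seat; back at y = +16; bends back to y = 0 at 46 to 62 mm up. The bail, lying along x, enters from -y 24 to 40 mm above the seat, then is lowered.
- balance (a point): Yellow spring balance straight over the hook, fixed: 60 (x) x 36 (y) x 125 (z) mm; point at the centre of its underside, 350 mm above the table; axes as the hook's. A gripper on a grip block must lean back about 28 degrees to -x (robot's side) to clear it. Stand: post 26 mm thick at x = +150; foot plate 18 mm high, x = +90 to +200, y = +-100; top arm 504 mm above the table.
- hook (a joint): How far the hook has dipped, in m: 0 unloaded (upper stop), growing downward, 0.060 at the lower stop. Spring of 160 N/m, lightly damped: the tub's weight dips it by 20 to 32 mm, and it bobs for a second or two if let go out of balance.
- coupling: Bystander: dark steel pipe coupling standing upright, 52 mm across, 52 mm high; origin at its underside.
- cap: Bystander: brass pipe cap, 48 mm across, 34 mm high; origin at its underside.
- bin: Bystander: open cardboard tray of steel fittings, 120 x 100 x 55 mm; origin at its underside.

How it is judged:
By the outcome, as a careful person would: the job done as asked, in the order asked, and still so for the second after the job is handed in, with the robot touching nothing.
It also fails if it takes over 70 s, if anything falls off the work surface, if the arm or the gripper's body presses on something with over 40 N, if the wrist force passes 120 N, or if a joint passes its speed limit or range.

## Working session

There is one attempt and no reset: what is moved stays moved. The work goes in short steps, Python scripts to look and compute and a tool call to move; the robot and the scene stay as the last step left them, time stands still between calls to the robot, and variables do not carry over. Pictures are saved under pics/ and viewed, about 8 in all and at most 12, crops included, and the job is handed in when it is done.

Besides the shell and the picture viewer there is one more tool, called after ">>>" as name([rows], argument=value, ...), one row to a line, values as JSON. step_arm: Moves the arm, as the interface text tells. Its arguments: {"type":"object","properties":{"targets":{"type":"array","items":{"type":"array","items":{"type":"number"}}},"squeeze":{"type":"number"}},"required":["targets"]}

```bash
mkdir -p pics; ls
cat > h.py <<'E'
from workcell import robot
import numpy as np, cv2
from scipy.spatial.transform import Rotation as R
np.set_printoptions(precision=4,suppress=True)
def cam(n,save=None):
    c=robot.read_camera(n)
    if save: cv2.imwrite('pics/'+save,c['color'])
    return c
def proj(c,P):
    P=np.atleast_2d(P); q=(np.c_[P,np.ones(len(P))]@np.array(c['world_to_cam']).T)[:,:3]
    return np.c_[c['fx']*q[:,0]/q[:,2]+c['cx'],c['fy']*q[:,1]/q[:,2]+c['cy']]
def ray(c,u,v):
    T=np.array(c['world_to_cam']);Rm=T[:3,:3];o=-Rm.T@T[:3,3]
    return o,Rm.T@np.array([(u-c['cx'])/c['fx'],(v-c['cy'])/c['fy'],1])
def planez(c,u,v,z):
    o,d=ray(c,u,v);return o+d*(z-o[2])/d[2]
def rel(p,Rm):
    "shift cm and rotvec from present pose to p,Rm"
    s=robot.state();A=np.array(s['ee_rot'])
    return A.T@(np.array(p)-s['ee_pos'])*100, R.from_matrix(A.T@Rm).as_rotvec()
E
python3 - <<'E'
from h import *
s=robot.state();print({k:np.array(v) for k,v in s.items()})
for n in ['scene','top','wrist']:
    c=cam(n,n+'0.png');print(n,np.array(c['world_to_cam']),c['fx'],c['cx'],c['cy'])
    for t in ['tub_centre','bail_peak','grip_a','base_lid','hook_seat','balance','coupling','cap','bin']:
        print(t,[(round(d['p'],2),np.round(d['position'],3)) for d in robot.tip_of(t,n)[:3]])
    if n!='wrist':
        a=robot.boxes_of('grip_a',n);print('box',[(round(d['p'],2),np.round(d['position'],3)) for d in a[:3]])
a=np.hstack([cv2.imread('pics/scene0.png'),cv2.imread('pics/top0.png')])
E
```

```text
pics
{'time': array(0.), 'joint_pos': array([67.4837, 23.6013, -0.7292, 91.5015,  0.3206, 64.9893, -4.7117]), 'dq': array([-0.1036, -0.0132, -0.0123,  0.0037, -0.0915,  0.0573,  0.122 ]), 'joint_efforts': array([ -0.0002, -60.0612,   0.6816, -29.9406,   0.0137,   0.0106,
         0.    ]), 'ee_pos': array([ 0.1993, -0.5919,  0.2305]), 'ee_rot': array([[-0.0006,  0.3191, -0.9477],
       [ 0.0015, -0.9477, -0.3191],
       [-1.    , -0.0016,  0.0001]]), 'wrist_force': array([-0.1528, -0.1467,  0.0289]), 'moment': array([-0.0022, -0.032 ,  0.0501]), 'opening': array(0.9949)}
scene [[ 0.1539  0.988  -0.0125 -0.0857]
 [ 0.6726 -0.114  -0.7312 -0.2427]
 [-0.7238  0.1041 -0.6821  1.8405]
 [ 0.      0.      0.      1.    ]] 423.82930045151625 311.83257002901456 204.5764031615839
tub_centre [(0.9, array([ 0.568, -0.049,  0.058]))]
bail_peak [(0.77, array([ 0.567, -0.044,  0.123]))]
grip_a [(0.87, array([ 0.608, -0.066,  0.104]))]
base_lid [(0.79, array([ 0.605, -0.31 ,  0.066]))]
hook_seat [(0.44, array([0.614, 0.147, 0.236]))]
balance [(0.61, array([0.618, 0.147, 0.346]))]
coupling [(0.67, 
[... 624 characters left out ...]
 -0.031,  0.104])), (0.46, array([ 0.44 , -0.452, -0.003]))]
base_lid [(0.94, array([ 0.608, -0.31 ,  0.073]))]
hook_seat []
balance [(0.59, array([0.617, 0.147, 0.354])), (0.19, array([ 0.606, -0.309,  0.068]))]
coupling [(0.64, array([ 0.751, -0.123, -0.002]))]
cap [(0.51, array([ 0.476,  0.373, -0.002]))]
bin [(0.9, array([ 0.442, -0.452, -0.004]))]
box [(0.71, array([ 0.564, -0.048,  0.065]))]
wrist [[ 0.3205 -0.9472 -0.     -0.6244]
 [-0.8947 -0.3028  0.3285 -0.0445]
 [-0.3112 -0.1053 -0.9445  0.381 ]
 [ 0.      0.      0.      1.    ]] 322.78156139606 322.06776214952123 200.74440658094952
tub_centre []
bail_peak []
grip_a []
base_lid []
hook_seat []
balance []
coupling []
cap []
bin []
```

View pics/scene0.png

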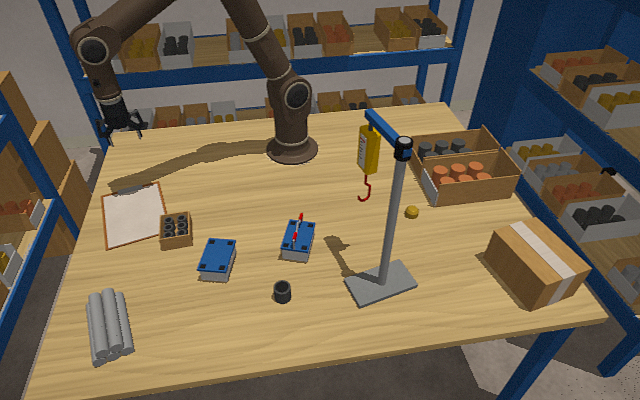

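View pics/top0.png

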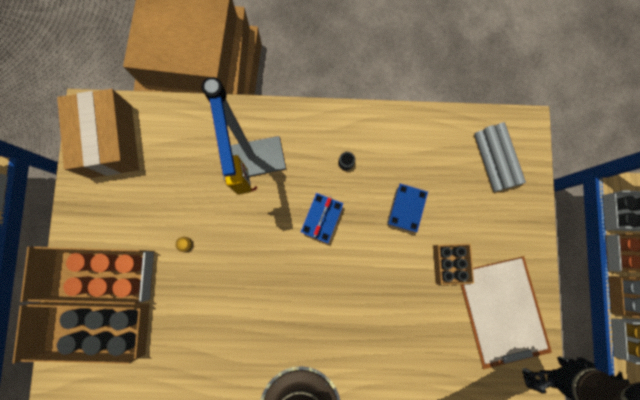

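The scene picture shows the base tub at about (217,258), the tub with the bail at (298,240), and the hook at (364,190). In the top picture the tubs are at (408,208) and (323,218), and both lean about 20°. The networks agree with these positions. Next I'll get the wrist camera's mounting and the stand's yaw.

Run:
```python
from h import *
s=robot.state();A=np.array(s['ee_rot']);c=cam('wrist')
T=np.array(c['world_to_cam']);o=-T[:3,:3].T@T[:3,3]
print('cam in tool',A.T@(o-s['ee_pos']));print('cam axes in tool (cols)',A.T@T[:3,:3].T)
t=cam('top');im=t['color'];hsv=cv2.cvtColor(im,cv2.COLOR_BGR2HSV)
m=cv2.inRange(hsv,(100,120,50),(125,255,255))
n,l,st,ce=cv2.connectedComponentsWithStats(m)
for i in range(1,n):
    if st[i,4]>150:
        p=np.argwhere(l==i)[:,::-1].astype(np.float32);r=cv2.minAreaRect(p);b=cv2.boxPoints(r)
        print(ce[i],st[i,4]); 
        for z in (0.066,0.504): 
            w=np.array([planez(t,*q,z)[:2] for q in b]);e=[(w[k+1]-w[k]) for k in range(3)];
            print(z,w.mean(0),[ (np.linalg.norm(v),np.degrees(np.arctan2(v[1],v[0]))) for v in e])
m=cv2.inRange(hsv,(0,0,90),(179,60,190));m[:, :]=np.where(np.pad(np.ones((50,70)),((130,220),(220,350)))>0,m,0)
n,l,st,ce=cv2.connectedComponentsWithStats(m);i=1+np.argmax(st[1:,4]);b=cv2.boxPoints(cv2.minAreaRect(np.argwhere(l==i)[:,::-1].astype(np.float32)))
w=np.array([planez(t,*q,.018)[:2] for q in b]);print('plate',w)
print('posttop',planez(t,213,88,.52))
```

```text
cam in tool [-0.1432 -0.0007 -0.0841]
cam axes in tool (cols) [[ 0.0001 -0.3285  0.9445]
 [ 1.      0.0015  0.0004]
 [-0.0016  0.9445  0.3285]]
[222.0554 135.3278] 903
0.066 [0.8139 0.2678] [(np.float64(0.03895476553308246), np.float64(-76.55921040109133)), (np.float64(0.25213707154632337), np.float64(-166.373541738406)), (np.float64(0.03793389301826005), np.float64(102.88050559395275))]
0.504 [0.6783 0.165 ] [(np.float64(0.02463175216886629), np.float64(-76.55921040109126)), (np.float64(0.15943050289029137), np.float64(-166.373541738406)), (np.float64(0.023986237340654575), np.float64(102.88050559395296))]
[597.7608 248.2076] 3762
0.066 [ 0.48   -0.8467] [(np.float64(0.6787612216376951), np.float64(-10.217610271767672)), (np.float64(0.2548363277148152), np.float64(-95.50332209491759)), (np.float64(0.6810514136781107), np.float64(168.16943254092513))]
0.504 [ 0.4672 -0.5398] [(np.float64(0.42919211460836154), np.float64(-10.21761027176766)), (np.float64(0.16113728787725556), np.float64(-95.50332209491756)), (np.float64(0.4306402414803028), np.float64(168.16943254092513))]
[  6.6333 2
[... 1304 characters left out ...]
459217328193629), np.float64(-110.23594997757175)), (np.float64(0.07960715346678196), np.float64(159.90080281602846))]
[329.2191 220.8307] 502
0.066 [ 0.5597 -0.0678] [(np.float64(0.1264450691863891), np.float64(-20.14245498264125)), (np.float64(0.04217109364336174), np.float64(-110.23691137844642)), (np.float64(0.1263062849557492), np.float64(159.58715900289394))]
0.504 [ 0.5176 -0.0473] [(np.float64(0.07995333984308609), np.float64(-20.14245498264125)), (np.float64(0.026665490424558576), np.float64(-110.23691137844632)), (np.float64(0.0798655842443221), np.float64(159.58715900289397))]
plate [[0.811  0.1934]
 [0.8327 0.0968]
 [0.7281 0.0739]
 [0.707  0.1695]]
posttop [0.7669 0.1847 0.52  ]
```

```bash
cat >> h.py <<'E'
def tool(yaw,lean):
    "tool orientation: leaning back lean deg toward -x of a frame yawed by yaw deg; y along its y"
    a=np.radians(lean);y=np.radians(yaw)
    M=np.array([[np.sin(a),0,np.cos(a)],[0,1,0],[-np.cos(a),0,np.sin(a)]])
    return R.from_euler('z',yaw,degrees=True).as_matrix()@M
E
python3 - <<'E'
from h import *
print(rel([.55,-.17,.28],tool(-18,0)))
E
```

```text
(array([ -4.871 , -28.8349, -46.7024]), array([-2.5026,  0.0001, -0.    ]))
```

>>> step_arm([
  [0,-5,-28.8,-46.7,-2.5,0,0],
  [0,-5,-28.8,-46.7,-2.5,0,0],
  [0,-5,-28.8,-46.7,-2.5,0,0],
  [0,-5,-28.8,-46.7,-2.5,0,0],
  [0,-5,-28.8,-46.7,-2.5,0,0],
  [0,-5,-28.8,-46.7,-2.5,0,0],
  [0,-5,-28.8,-46.7,-2.5,0,0],
  [0,-5,-28.8,-46.7,-2.5,0,0],
  [0,-5,-28.8,-46.7,-2.5,0,0],
  [0,-5,-28.8,-46.7,-2.5,0,0],
])

```text
time: 2.7
ee_pos: [0.5187, -0.2078, 0.2772]
ee_rot: [[0.001, 0.966, 0.257], [-0.001, 0.257, -0.966], [-1.0, 0.001, 0.001]]
wrist_force: [1.2, -0.9, -0.0]
opening: 1.002
```

Run:
```python
from h import *
print(rel([.55,-.17,.28],tool(-18,0)),robot.state()['joint_pos'])
```

```text
(array([-0.2764,  3.9965, -2.8492]), array([-0.9969,  0.0009, -0.0001])) [ 39.5744  17.4856 -28.7114  95.8399   8.9249  68.9049  23.6443]
```

>>> step_arm([
  [0,-0.3,4,-2.8,-1,0,0],
  [0,-0.3,4,-2.8,-1,0,0],
  [0,-0.3,4,-2.8,-1,0,0],
  [0,-0.3,4,-2.8,-1,0,0],
  [0,-0.3,4,-2.8,-1,0,0],
  [0,-0.3,4,-2.8,-1,0,0],
  [0,-0.3,4,-2.8,-1,0,0],
  [0,-0.3,4,-2.8,-1,0,0],
  [0,-0.3,4,-2.8,-1,0,0],
  [0,-0.3,4,-2.8,-1,0,0],
])

```text
time: 3.7
ee_pos: [0.5501, -0.1705, 0.2803]
ee_rot: [[0.001, 0.309, 0.951], [-0.001, 0.951, -0.309], [-1.0, -0.0, 0.001]]
wrist_force: [-0.0, 0.4, 0.4]
opening: 0.999
```

Run:
```python
from h import *
s=robot.state();print(s['joint_pos'],s['ee_pos'],np.array(s['ee_rot']),s['wrist_force'])
c=cam('wrist','w1.png')
for t in ['tub_centre','bail_peak','grip_a','base_lid','hook_seat','balance']:
    print(t,[(round(d['p'],2),np.round(d['position'],4)) for d in robot.tip_of(t,'wrist')[:3]])
t0,b0=np.array([.569,-.049,.061]),np.array([.606,-.308,.066])
print(proj(c,[t0,b0]))
```

```text
[ 42.7302  21.3576 -40.2143  92.7354  14.4228  71.1619  71.8046] [ 0.5501 -0.1705  0.2803] [[ 0.0007  0.3085  0.9512]
 [-0.0007  0.9512 -0.3085]
 [-1.     -0.0004  0.0009]] [-0.0273  0.356   0.4003]
tub_centre [(0.59, array([ 0.5682, -0.0497,  0.0573]))]
bail_peak [(0.65, array([ 0.5706, -0.0474,  0.1181]))]
grip_a [(0.95, array([ 0.6098, -0.0635,  0.1021])), (0.91, array([ 0.5266, -0.0339,  0.1039]))]
base_lid [(0.94, array([ 0.6055, -0.3148,  0.0688]))]
hook_seat []
balance []
[[429.6089 150.6944]
 [229.5791 244.2314]]
```

View pics/w1.png

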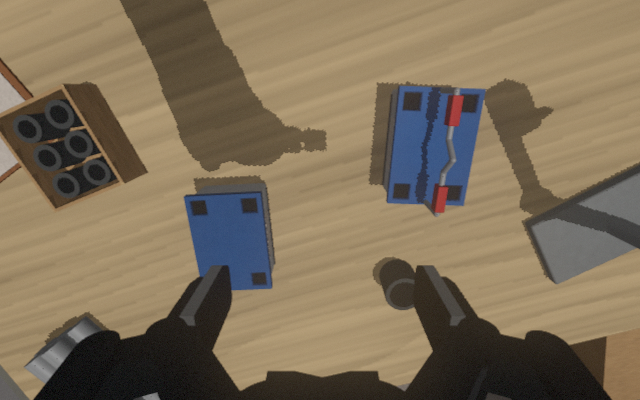

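```bash
cat > fit.py <<'E'
from h import *
from scipy.optimize import least_squares
def blobs(m,amin):
    n,l,st,ce=cv2.connectedComponentsWithStats(m)
    return [(ce[i],l==i,st[i,4]) for i in range(1,n) if st[i,4]>=amin]
def red(im):
    h=cv2.cvtColor(im,cv2.COLOR_BGR2HSV);return cv2.inRange(h,(0,150,60),(8,255,255))|cv2.inRange(h,(172,150,60),(179,255,255))
def blue(im): return cv2.inRange(cv2.cvtColor(im,cv2.COLOR_BGR2HSV),(100,120,30),(125,255,255))
def box(c,cen,half,yaw):
    "pixel hull centroid of a box of centre, half sizes"
    Rz=R.from_euler('z',yaw,degrees=True).as_matrix()
    P=np.array([[i,j,k] for i in(-1,1) for j in(-1,1) for k in(-1,1)])*half@Rz.T+cen
    h=cv2.convexHull(proj(c,P).astype(np.float32));M=cv2.moments(h);return np.array([M['m10']/M['m00'],M['m01']/M['m00']])
def fitbox(c,uv,z,half,yaw,x0):
    return least_squares(lambda p:box(c,[p[0],p[1],z],half,yaw)-uv,x0).x
E
python3 - <<'E'
from fit import *
G=np.array([.014,.005,.007])
for n in ['wrist','top','scene']:
    c=cam(n);im=c['color']
    g=[]
    for x0 in ([.526,-.033],[.610,-.064]):
        uv=proj(c,[*x0,.104])[0]
        b=[q for q in blobs(red(im),6) if np.linalg.norm(q[0]-uv)<12]
        if b: g.append(fitbox(c,min(b,key=lambda q:np.linalg.norm(q[0]-uv))[0],.104,G,-20,x0))
    if len(g)==2: d=g[1]-g[0];print(n,'grips',*g,'mid',(g[0]+g[1])/2,np.linalg.norm(d),np.degrees(np.arctan2(d[1],d[0])))
    # base lid
    uv=proj(c,[.606,-.308,.066])[0];h=cv2.cvtColor(im,cv2.COLOR_BGR2HSV)
    q=[q for q in blobs(blue(im),50) if q[1][int(uv[1]),int(uv[0])]]
    if q:
        p=np.argwhere(q[0][1])[:,::-1].astype(np.float32);b=cv2.boxPoints(cv2.minAreaRect(p))
        hull=cv2.convexHull(p); w=np.array([planez(c,*k[0],.066)[:2] for k in hull],np.float32);r=cv2.minAreaRect(w);print(n,'lid hull',r)
    # dark recesses
    dk=cv2.inRange(im,(0,0,0),(60,60,60))
    rc=[planez(c,*k[0],.063)[:2] for k in blobs(dk,4) if np.linalg.norm(planez(c,*k[0],.063)[:2]-[.606,-.308])<.075 and k[2]<400]
    print(n,'rec',*rc)
E
```

```text
wrist grips [ 0.5262 -0.0291] [ 0.6104 -0.0595] mid [ 0.5683 -0.0443] 0.08952729405779045 -19.831583329002086
wrist lid hull ((0.6060320734977722, -0.3079625070095062), (0.0893087163567543, 0.12958645820617676), 74.75226593017578)
wrist rec [ 0.5664 -0.2665] [ 0.5507 -0.325 ] [ 0.663  -0.2926]
top grips [ 0.5279 -0.0323] [ 0.6103 -0.062 ] mid [ 0.5691 -0.0472] 0.08765751038049373 -19.859233470189704
top rec
scene grips [ 0.5247 -0.0305] [ 0.6073 -0.0621] mid [ 0.566  -0.0463] 0.08849082714515132 -20.960909486127516
scene lid hull ((0.6109897494316101, -0.3077636659145355), (0.08958937227725983, 0.13487467169761658), 75.09146118164062)
scene rec [ 0.5518 -0.3248] [ 0.567  -0.2669] [ 0.6482 -0.3507] [ 0.6636 -0.293 ]
```

The wrist image shows the base lid at about (230,240) with three recesses visible, and the bail tub at (435,150) with its red grips at (455,110) and (440,199). The fits give base (0.607, -0.3085) with yaw -15.1°, and tub (0.5685, -0.046) with yaw -19.9°.

Run:
```python
from h import *
T=tool(-20,30);g=np.array([.527,-.031,.104]);t=g+.019*T[:,0]
print(t,rel(t-.1*T[:,0],T))
```

```text
[ 0.5359 -0.0342  0.0875] (array([ 10.5975,  12.7251, -10.5288]), array([ 0.0372, -0.5227, -0.0095]))
```

>>> step_arm([
  [0,3.5,4.2,-3.5,0.01,-0.13,0],
  [0,7,8.4,-7,0.02,-0.26,0],
  [0,10.6,12.7,-10.5,0.03,-0.39,-0.01],
  [0,10.6,12.7,-10.5,0.037,-0.523,-0.01],
  [0,10.6,12.7,-10.5,0.037,-0.523,-0.01],
  [0,10.6,12.7,-10.5,0.037,-0.523,-0.01],
  [0,10.6,12.7,-10.5,0.037,-0.523,-0.01],
  [0,10.6,12.7,-10.5,0.037,-0.523,-0.01],
  [0,10.6,12.7,-10.5,0.037,-0.523,-0.01],
  [0,10.6,12.7,-10.5,0.037,-0.523,-0.01],
])

```text
time: 5.2
ee_pos: [0.4898, -0.018, 0.1746]
ee_rot: [[0.47, 0.343, 0.813], [-0.172, 0.939, -0.297], [-0.866, -0.0, 0.501]]
wrist_force: [-0.2, -0.2, 0.1]
opening: 0.999
```

Run:
```python
from fit import *
T=tool(-20,30);g=np.array([.527,-.031,.104]);t=g+.019*T[:,0]
s=robot.state();print(rel(t,T),s['wrist_force'],s['joint_pos'])
c=cam('wrist','w2.png');G=np.array([.014,.005,.007])
for k in blobs(red(c['color']),15): print(k[0],k[2],fitbox(c,k[0],.104,G,-20,[.56,-.05]))
print(proj(c,[g]))
```

```text
(array([ 9.9844,  0.0579, -0.1322]), array([-0.0011,  0.0009,  0.0007])) [-0.1989 -0.2243  0.1409] [ 24.018    5.6658 -40.9999 133.7947  53.233   26.4087   8.4669]
[321.3866 213.2939] 313 [ 0.533  -0.0339]
[322.0361 272.7651] 166 [ 0.6185 -0.0641]
[[322.2802 208.4174]]
```

View pics/w2.png

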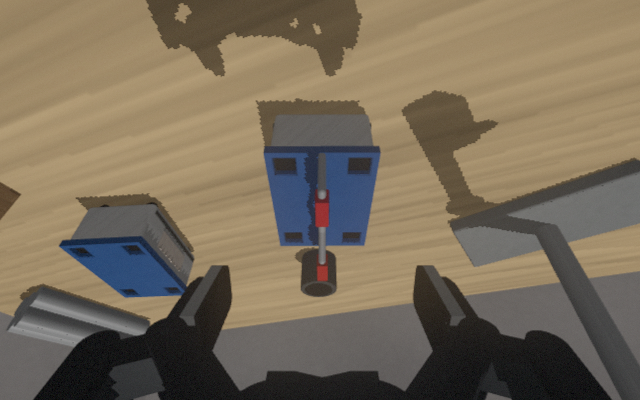

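>>> step_arm([
  [0,2,0,0,0,0,0],
  [0,4,0,0,0,0,0],
  [0,6,0,0,0,0,0],
  [0,8,0,0,0,0,0],
  [0,9,0,0,0,0,0],
  [0,10,0,0,0,0,0],
  [0,10,0,0,0,0,0],
  [0,10,0,0,0,0,0],
  [0,10,0,0,0,0,0],
  [0,10,0,0,0,0,0],
])

```text
time: 6.25
ee_pos: [0.5369, -0.0354, 0.0886]
ee_rot: [[0.471, 0.344, 0.812], [-0.172, 0.939, -0.297], [-0.865, 0.0, 0.502]]
wrist_force: [-0.4, 0.0, 0.1]
opening: 1.005
```

Run:
```python
from fit import *
s=robot.state();print(s['wrist_force'],s['joint_pos'],s['ee_pos'])
c=cam('wrist','w3.png')
for k in blobs(red(c['color']),15): print(k[0],k[2])
T=np.array(s['ee_rot']);print(proj(c,[s['ee_pos']-.019*T[:,0]]))
```

```text
[-0.4381  0.044   0.1174] [ 17.7154  20.8082 -33.4491 133.2291  86.9078  26.46   -21.4578] [ 0.5369 -0.0354  0.0886]
[311.8667 261.3333] 15
[330.9412 263.5294] 17
[331.125  272.9375] 16
[321.2248 296.0367] 654
[328.4091 356.5   ] 22
[[321.3499 288.6712]]
```

View pics/w3.png

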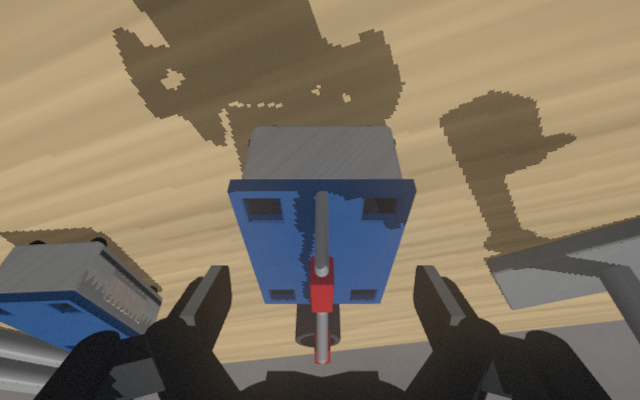

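>>> step_arm([
  [1,0,0,0,0,0,0],
  [1,0,0,0,0,0,0],
  [1,0,0,0,0,0,0],
  [1,0,0,0,0,0,0],
  [1,0,0,0,0,0,0],
  [1,0,0,0,0,0,0],
  [1,0,0,0,0,0,0],
  [1,0,0,0,0,0,0],
  [1,0,0,0,0,0,0],
  [1,0,0,0,0,0,0],
], squeeze=110)

```text
time: 7.3
ee_pos: [0.5369, -0.0354, 0.0888]
ee_rot: [[0.471, 0.343, 0.812], [-0.173, 0.939, -0.297], [-0.865, -0.0, 0.502]]
wrist_force: [-3.0, 0.0, 4.8]
opening: 0.097
```

Run:
```python
from fit import *
s=robot.state();print(s['wrist_force'],s['moment'],s['opening'],s['ee_pos'])
A=np.array(s['ee_rot']);print(A.T@[0,0,10])
```

```text
[-3.0319  0.0377  4.7562] [ 0.0486  0.639  -0.0277] 0.0972296896052722 [ 0.5369 -0.0354  0.0888]
[-8.6493 -0.0023  5.0189]
```

>>> step_arm([
  [1,-0.4,0,0.2,0,0,0],
  [1,-0.9,0,0.5,0,0,0],
  [1,-1.7,0,1,0,0,0],
  [1,-2.6,0,1.5,0,0,0],
  [1,-3.5,0,2,0,0,0],
  [1,-4.3,0,2.5,0,0,0],
  [1,-5.2,0,3,0,0,0],
  [1,-5.2,0,3,0,0,0],
  [1,-5.2,0,3,0,0,0],
  [1,-5.2,0,3,0,0,0],
])

```text
time: 8.3
ee_pos: [0.5361, -0.0355, 0.148]
ee_rot: [[0.47, 0.344, 0.813], [-0.173, 0.939, -0.297], [-0.866, -0.001, 0.501]]
wrist_force: [0.0, -0.4, -4.6]
opening: 0.099
```

Run:
```python
from fit import *
s=robot.state();print(s['wrist_force'],s['moment'],s['opening'],s['ee_pos'],s['joint_pos'])
c=cam('wrist','w4.png')
for t in ['tub_centre','bail_peak','grip_a']: print(t,[(round(d['p'],2),np.round(np.array(s['ee_rot']).T@(d['position']-s['ee_pos']),4)) for d in robot.tip_of(t,'wrist')[:3]])
cam('scene','s4.png')
for t in ['tub_centre','bail_peak','grip_a','hook_seat','balance']: print(t,[(round(d['p'],2),np.round(d['position'],4)) for d in robot.tip_of(t,'scene')[:3]])
a=cv2.imread('pics/s4.png')[150:300,200:440];a=cv2.resize(a,None,fx=1.6,fy=1.6,interpolation=2)
b=cv2.imread('pics/w4.png');a=cv2.copyMakeBorder(a,0,400-240,0,640-384,0)[:,:384];cv2.imwrite('pics/v4.png',cv2.resize(np.hstack([b,a]),None,fx=.78,fy=.78))
```

```text
[ 0.0433 -0.3521 -4.6267] [ 0.442   1.1556 -0.004 ] 0.09863340316529208 [ 0.5361 -0.0355  0.148 ] [ 22.0099  13.3795 -36.8645 130.4424  64.5733  26.2427   1.2221]
tub_centre []
bail_peak [(0.72, array([-0.0124, -0.001 ,  0.0466]))]
grip_a [(0.97, array([ 0.027 , -0.0003,  0.0744])), (0.76, array([-0.0178, -0.004 , -0.0024]))]
tub_centre [(0.72, array([ 0.7527, -0.1203, -0.0021])), (0.59, array([ 0.5698, -0.0461,  0.1188])), (0.55, array([ 0.569 , -0.0441,  0.1799]))]
bail_peak [(0.84, array([ 0.5669, -0.0458,  0.1822]))]
grip_a [(0.68, array([ 0.5291, -0.0327,  0.1643])), (0.63, array([ 0.611 , -0.0619,  0.1588]))]
hook_seat [(0.52, array([0.6164, 0.1462, 0.2362]))]
balance [(0.84, array([0.6168, 0.1475, 0.3488])), (0.51, array([ 0.4758,  0.3769, -0.0024]))]
```

View pics/v4.png

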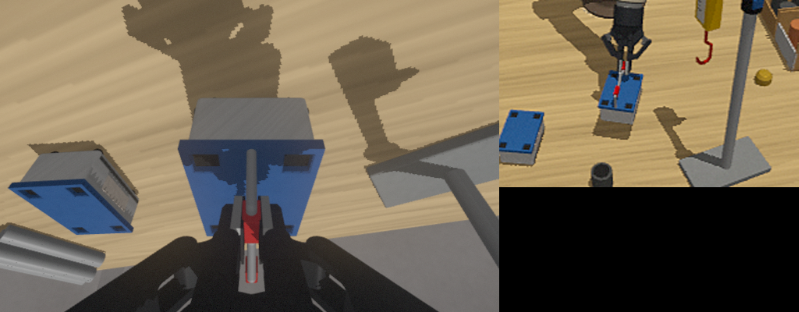

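The tub is held level and weighs about 4.6 N, so the expected dip is about 29 mm. The picture shows the tub clear of the table and both grips in line.

```bash
cat >> h.py <<'E'
PK=np.array([-.0126,0,.0471])  # bail peak in tool frame, lean 30
HY=13.4; H=np.array([.616,.1465,.235])
def hookpose(dx,dy,dz,yaw=HY,h=H):
    T=tool(yaw,30);p=h+R.from_euler('z',HY,degrees=True).as_matrix()@np.array([dx,dy,dz])
    return p-T@PK,T
E
python3 - <<'E'
from h import *
print(rel(*hookpose(0,-.10,.032)))
p,T=hookpose(0,-.10,.032);print(p,T@PK+p)
E
```

```text
(array([-5.3168,  9.5496,  7.5297]), array([-0.5057,  0.0019,  0.2929]))
[0.6056 0.0412 0.2325] [0.6392 0.0492 0.267 ]
```

>>> step_arm([
  [1,-0.3,0.5,0.4,-0.03,0,0.02],
  [1,-0.8,1.4,1.1,-0.08,0,0.05],
  [1,-1.5,2.7,2.1,-0.15,0,0.08],
  [1,-2.3,4.1,3.2,-0.22,0,0.13],
  [1,-3.1,5.5,4.3,-0.3,0,0.17],
  [1,-3.8,6.9,5.4,-0.37,0.001,0.21],
  [1,-4.5,8.1,6.4,-0.43,0.002,0.25],
  [1,-5,9,7.1,-0.48,0.002,0.28],
  [1,-5.3,9.5,7.5,-0.506,0.002,0.293],
  [1,-5.3,9.5,7.5,-0.506,0.002,0.293],
])

```text
time: 9.8
ee_pos: [0.6058, 0.0402, 0.2326]
ee_rot: [[0.487, -0.231, 0.842], [0.116, 0.973, 0.2], [-0.866, -0.0, 0.5]]
wrist_force: [0.6, 0.6, -5.5]
opening: 0.088
```

Run:
```python
from fit import *
s=robot.state();print(s['wrist_force'],s['moment'],s['opening'],s['ee_pos'],s['joint_pos']);A=np.array(s['ee_rot'])
print('peak',s['ee_pos']+A@PK, rel(*hookpose(0,-.10,.032)))
for n in ['wrist','scene','top']:
    c=cam(n,n[0]+'5.png')
    for t in ['bail_peak','grip_a','hook_seat','balance']: print(n,t,[(round(d['p'],2),np.round(d['position'],4)) for d in robot.tip_of(t,n)[:3]])
b=cv2.imread('pics/w5.png');a=cv2.imread('pics/s5.png')[100:260,280:440];a=cv2.resize(a,(400,400),interpolation=cv2.INTER_CUBIC)
cv2.imwrite('pics/v5.png',cv2.resize(np.hstack([b,a]),None,fx=.75,fy=.75))
```

```text
[ 0.5935  0.6311 -5.4686] [-0.3156  1.2022 -0.0013] 0.08780259566633154 [0.6058 0.0402 0.2326] [ 47.2375  17.6495 -62.1943 116.7743  31.0156  27.2435  69.4394]
peak [0.6393 0.0482 0.2671] (array([0.0129, 0.1046, 0.0016]), array([-0.0003,  0.0001,  0.0003]))
wrist bail_peak [(0.55, array([0.6354, 0.0469, 0.2644]))]
wrist grip_a [(0.92, array([0.5944, 0.0345, 0.2463])), (0.78, array([0.6796, 0.0545, 0.2456]))]
wrist hook_seat [(0.64, array([0.6187, 0.1456, 0.236 ])), (0.37, array([ 0.7549, -0.1204,  0.0021])), (0.34, array([0.6394, 0.0454, 0.2623]))]
wrist balance [(0.54, array([ 0.7508, -0.1187,  0.0013])), (0.35, array([0.637 , 0.0467, 0.204 ]))]
scene bail_peak [(0.74, array([0.636 , 0.0506, 0.2655])), (0.73, array([ 0.478 ,  0.3777, -0.0004])), (0.54, array([ 0.7532, -0.1207, -0.0019]))]
scene grip_a [(0.81, array([0.5943, 0.0409, 0.2458])), (0.71, array([0.6818, 0.0568, 0.2452]))]
scene hook_seat [(0.67, array([0.6178, 0.1442, 0.2389]))]
scene balance [(0.97, array([0.6153, 0.1492, 0.3497]))]
top bail_peak [(0.79, array([0.6389, 0.0502, 0.2648]))]
top grip_a [(0.64, array([0.6812, 0.0607, 0.2459])), (0.41, array([0.6163, 0.1466, 0.3519]))]
top hook_seat []
top balance [(0.57, array([0.6173, 0.1435, 0.3514]))]
```

View pics/v5.png

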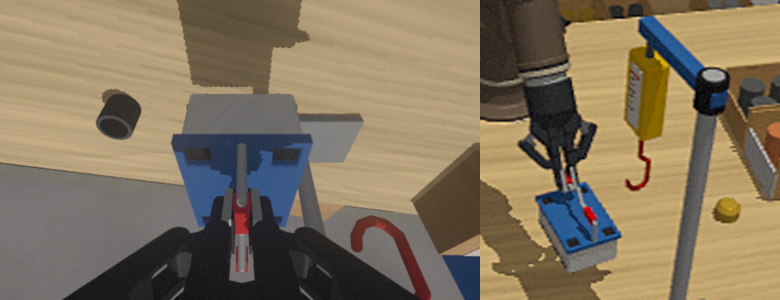

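Run:
```python
from fit import *
c=cam('wrist');s=robot.state()
b=max([q for q in blobs(red(c['color']),30) if q[0][0]>450],key=lambda q:q[2]);p=np.argwhere(b[1])[:,::-1]
# fit hook model: centreline of U: seat top z; wire r 4
Rz=R.from_euler('z',HY,degrees=True).as_matrix()
th=np.linspace(np.pi,2*np.pi,25)
arc=np.c_[0*th,-1+17*np.cos(th),13+17*np.sin(th)] # mm rel seat top(z=0 -> wire centre -4)
print('bbox',p.min(0),p.max(0))
top=p[p[:,1]==p[:,1].min()].mean(0);left=p[p[:,0]==p[:,0].min()].mean(0)
print(top,left)
for H0 in ([.616,.1465,.235],[.619,.1465,.235],[.616,.1465,.2375]):
    q=proj(c,np.array(H0)+arc/1000@Rz.T);print('model centreline topmost',q[q[:,1].argmin()],'leftmost',q[q[:,0].argmin()])
# row/col sampled skeleton
m=(b[1]*255).astype(np.uint8);d=cv2.distanceTransform(m,cv2.DIST_L2,5);ys,xs=np.where(d>=d.max()*.8);
mm=m.copy();e=cv2.erode(mm,np.ones((3,3)));print('wire half width px',d.max())
for H0 in ([.616,.1465,.235],): print(proj(c,np.array([H0,np.array(H0)-[0,0,.004]])))
cv2.imwrite('pics/hk.png',m[260:,430:])
for r in range(p[:,1].min(),400,12):
    xs=p[p[:,1]==r][:,0];print(r,[ (a.min(),a.max()) for a in np.split(xs,np.where(np.diff(xs)>1)[0]+1)])
```

```text
bbox [497 294] [572 399]
[507.3333 294.    ] [497.     300.6667]
model centreline topmost [488.4428 294.3347] leftmost [466.9457 315.3811]
model centreline topmost [485.3704 296.4526] leftmost [463.9926 317.3423]
model centreline topmost [489.8793 298.369 ] leftmost [468.2536 319.7895]
wire half width px 7.9907
[[492.4663 300.8245]
 [490.1325 294.3361]]
294 [(np.int64(501), np.int64(501)), (np.int64(510), np.int64(511))]
306 [(np.int64(510), np.int64(516)), (np.int64(518), np.int64(520)), (np.int64(522), np.int64(527))]
318 [(np.int64(525), np.int64(525)), (np.int64(527), np.int64(528)), (np.int64(530), np.int64(532)), (np.int64(534), np.int64(538))]
330 [(np.int64(532), np.int64(543))]
342 [(np.int64(534), np.int64(541)), (np.int64(543), np.int64(549))]
354 [(np.int64(539), np.int64(554))]
366 [(np.int64(544), np.int64(559))]
378 [(np.int64(549), np.int64(565))]
390 [(np.int64(553), np.int64(570))]
```

Run:
```python
from fit import *
c=cam('wrist');h=cv2.cvtColor(c['color'],cv2.COLOR_BGR2HSV)
m=(cv2.inRange(h,(0,140,25),(9,255,255))|cv2.inRange(h,(170,140,25),(179,255,255)));m[:,:440]=0;m=cv2.morphologyEx(m,cv2.MORPH_CLOSE,np.ones((3,3)))
m=(max(blobs(m,30),key=lambda q:q[2])[1]*255).astype(np.uint8)
p=np.argwhere(m)[:,::-1];print('bbox',p.min(0),p.max(0),len(p))
Rz=R.from_euler('z',HY,degrees=True).as_matrix()
th=np.linspace(np.pi,2*np.pi,25)
L=np.r_[[[0,-18,16]],np.c_[0*th,-1+17*np.cos(th),13+17*np.sin(th)],[[0,16,46]]]/1000
dt=cv2.distanceTransform(255-m,cv2.DIST_L2,5)
ds=cv2.distanceTransform(m,cv2.DIST_L2,5)
def model(H0):
    q=proj(c,np.array(H0)+L@Rz.T);im=np.zeros((400,640),np.uint8);cv2.polylines(im,[np.round(q*16).astype(np.int32)],False,255,15,cv2.LINE_AA,4);return im
best=[]
for z in (.233,.235,.237):
  for x in np.arange(.606,.630,.001):
    for y in np.arange(.136,.158,.001):
        a=model([x,y,z])>127;b=m>0;best.append(((a&b).sum()/(a|b).sum(),x,y,z))
best.sort(reverse=True);print(np.array(best[:8]))
for z in (.233,.235,.237): print(max(k for k in best if k[3]==z))
```

```text
bbox [467 290] [572 399] 2597
[[0.8115 0.62   0.154  0.235 ]
 [0.806  0.619  0.153  0.235 ]
 [0.803  0.616  0.149  0.237 ]
 [0.8015 0.618  0.152  0.235 ]
 [0.8014 0.616  0.15   0.237 ]
 [0.8002 0.623  0.157  0.233 ]
 [0.8002 0.621  0.155  0.235 ]
 [0.8    0.617  0.15   0.237 ]]
(np.float64(0.8001896933291179), np.float64(0.623), np.float64(0.15700000000000003), 0.233)
(np.float64(0.8114754098360656), np.float64(0.62), np.float64(0.15400000000000003), 0.235)
(np.float64(0.8030444237340789), np.float64(0.616), np.float64(0.14900000000000002), 0.237)
```

```bash
sed -i 's/^HY=.*/HY=13.4; H=np.array([.6175,.1475,.235])/' h.py
python3 - <<'E'
from h import *
print(rel(*hookpose(0,0,.033)))
E
```

```text
(array([-0.0065, 10.101 ,  0.2485]), array([ 0.0002, -0.0001, -0.0001]))
```

>>> step_arm([
  [1,0,0.5,0,0,0,0],
  [1,0,1.5,0.1,0,0,0],
  [1,0,2.7,0.1,0,0,0],
  [1,0,4,0.2,0,0,0],
  [1,0,5.3,0.2,0,0,0],
  [1,0,6.6,0.25,0,0,0],
  [1,0,7.8,0.25,0,0,0],
  [1,0,8.9,0.25,0,0,0],
  [1,0,9.6,0.25,0,0,0],
  [1,0,10.1,0.25,0,0,0],
])

```text
time: 11.65
ee_pos: [0.5836, 0.1409, 0.2337]
ee_rot: [[0.486, -0.233, 0.842], [0.117, 0.972, 0.202], [-0.866, 0.0, 0.5]]
wrist_force: [0.3, -0.6, -4.8]
opening: 0.092
```

Run:
```python
from fit import *
s=robot.state();print(s['wrist_force'],s['moment'],s['opening'],s['ee_pos'],s['joint_pos']);A=np.array(s['ee_rot'])
print('peak',s['ee_pos']+A@PK, rel(*hookpose(0,0,.033)))
for n in ['wrist','scene']:
    c=cam(n,n[0]+'6.png')
    for t in ['bail_peak','hook_seat','balance']: print(n,t,[(round(d['p'],2),np.round(d['position'],4)) for d in robot.tip_of(t,n)[:2]])
    print(proj(c,[s['ee_pos']+A@PK]))
b=cv2.imread('pics/w6.png')[120:400,200:440];a=cv2.imread('pics/s6.png')[120:260,310:430];a=cv2.resize(a,(480,560),interpolation=cv2.INTER_CUBIC)
cv2.imwrite('pics/v6.png',cv2.resize(np.hstack([cv2.resize(b,(480,560)),a]),None,fx=.8,fy=.8))
```

```text
[ 0.273  -0.646  -4.7836] [-0.2675  1.1743  0.0086] 0.09185976769693563 [0.5836 0.1409 0.2337] [ 30.5972  14.3952 -57.2369 118.0626  36.8822  28.3782  52.0283]
peak [0.6171 0.149  0.2681] (array([ 0.0107, -0.1465, -0.0063]), array([ 0.0015,  0.0003, -0.0009]))
wrist bail_peak [(0.95, array([0.617 , 0.1478, 0.2638]))]
wrist hook_seat []
wrist balance []
[[320.2454 359.0527]]
scene bail_peak [(0.76, array([0.6185, 0.1491, 0.2669]))]
scene hook_seat [(0.48, array([0.615 , 0.1495, 0.2361]))]
scene balance [(0.69, array([0.6174, 0.1482, 0.3459]))]
[[364.7459 190.5365]]
```

View pics/v6.png

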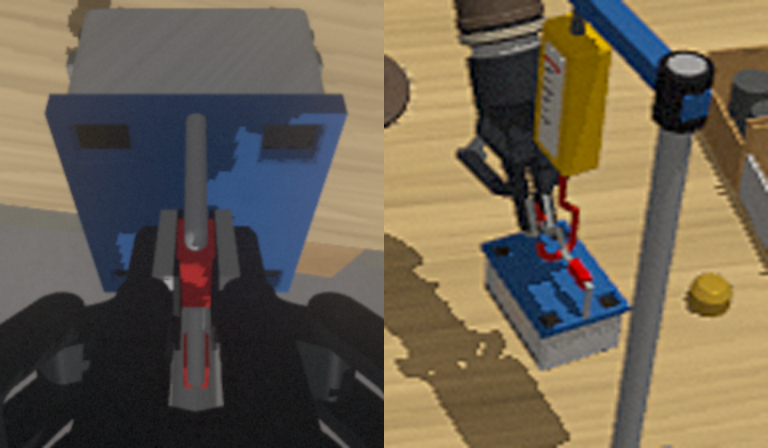

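The bail runs through the hook, with the peak at about (559,225) in the right crop and the hook's bottom just below it. I'll lower it slowly.

>>> step_arm([
  [1,0.4,-0.05,-0.25,0,0,0],
  [1,1.0,-0.1,-0.6,0,0,0],
  [1,1.6,-0.1,-0.95,0,0,0],
  [1,2.1,-0.1,-1.2,0,0,0],
  [1,2.35,-0.1,-1.35,0,0,0],
  [1,2.6,-0.1,-1.5,0,0,0],
  [1,2.85,-0.1,-1.65,0,0,0],
  [1,3.1,-0.1,-1.8,0,0,0],
  [1,3.3,-0.1,-1.9,0,0,0],
  [1,3.46,-0.1,-2.0,0,0,0],
])

```text
time: 13.05
ee_pos: [0.5844, 0.1381, 0.1934]
ee_rot: [[0.487, -0.231, 0.843], [0.116, 0.973, 0.2], [-0.866, 0.0, 0.5]]
wrist_force: [-1.3, -0.7, -1.6]
opening: 0.097
```

```bash
cat > st.py <<'E'
from fit import *
s=robot.state();A=np.array(s['ee_rot']);print('t',s['time'],'F',s['wrist_force'],'M',s['moment'],'open',s['opening'],'q',s['joint_pos'],'peak',s['ee_pos']+A@PK)
E
python3 st.py
```

```text
t 13.05 F [-1.3163 -0.6573 -1.5755] M [-0.2244  1.1721  0.0878] open 0.09708779886911462 q [ 24.3447  16.864  -50.7358 120.8948  45.7483  24.2314  43.2941] peak [0.6179 0.1461 0.2279]
```

Run:
```python
from fit import *
for i in range(3):
    c=cam('scene','s7.png')
    for t in ['bail_peak','hook_seat','balance','hook']: print(t,[(round(d['p'],2),np.round(d['position'],4)) for d in robot.tip_of(t,'scene')[:2]])
    s=robot.state();print(s['wrist_force'],s['moment'])
b=cam('wrist','w7.png')['color'][230:400,220:420];a=cv2.imread('pics/s7.png')[130:250,310:410]
cv2.imwrite('pics/v7.png',np.hstack([cv2.resize(b,(440,374)),cv2.resize(a,(350,374),interpolation=cv2.INTER_CUBIC)]))
print(robot.tip_of('bail_peak','wrist')[:2])
```

```text
bail_peak [(0.61, array([0.6198, 0.1468, 0.2249]))]
hook_seat [(0.52, array([0.6182, 0.1449, 0.2193]))]
balance [(0.74, array([0.6155, 0.149 , 0.3487]))]Traceback (most recent call last):
  File "<stdin>", line 4, in <module>
ValueError: it knows: bail_peak, balance, base_lid, bin, cap, coupling, grip, hook_seat, tub_centre
```

Run:
```python
from fit import *
for i in range(2):
    c=cam('scene','s7.png')
    for t in ['bail_peak','hook_seat']: print(t,[(round(d['p'],2),np.round(d['position'],4)) for d in robot.tip_of(t,'scene')[:1]])
    s=robot.state();print(s['wrist_force'],s['moment'])
b=cam('wrist','w7.png')['color'][230:400,220:420];a=cv2.imread('pics/s7.png')[150:220,330:395]
cv2.imwrite('pics/v7.png',np.hstack([cv2.resize(b,(440,374)),cv2.resize(a,(350,374),interpolation=cv2.INTER_CUBIC)]))
```

```text
bail_peak [(0.95, array([0.6182, 0.1441, 0.2281]))]
hook_seat [(0.53, array([0.6155, 0.1503, 0.2214]))]
[-1.9254  0.7966 -2.6815] [-0.1623  1.1144  0.0672]
bail_peak [(0.81, array([0.6184, 0.1482, 0.2288]))]
hook_seat [(0.67, array([0.6164, 0.1441, 0.221 ]))]
[-2.2784  0.2673 -1.8865] [-0.151   1.1331  0.0935]
```

View pics/v7.png

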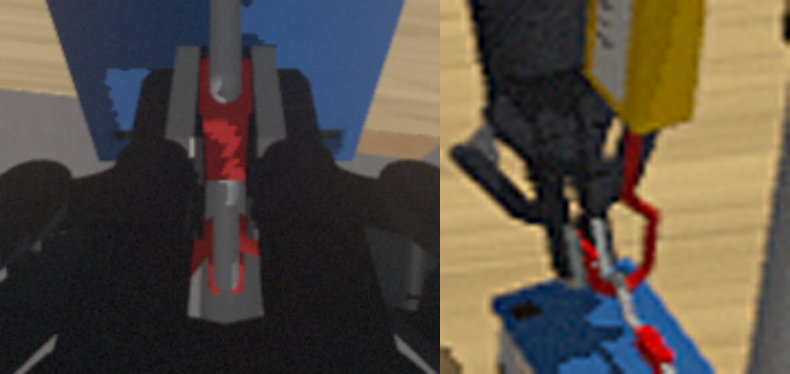

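Run:
```python
from fit import *
s=robot.state();A=np.array(s['ee_rot']);c=cam('scene')
# tub axes in tool
tx=np.array([.5,0,.866]);up=np.array([-.866,0,.5]);
for n,dx,dz in [('peak',0,0),('legL',-16,-18),('legR',16,-18),('gripa',-44,-18),('gripb',44,-18)]:
    P=s['ee_pos']+A@(PK+tx*dx/1e3+up*dz/1e3);u=proj(c,P)[0];print(n,P,(u-[330,150])*[350/65,374/70]+[440,0])
Rz=R.from_euler('z',HY,degrees=True).as_matrix()
for dip in (.010,.016):
  for v in ([0,0,-4],[0,-18,16],[0,16,30],[0,0,60]):
    P=H-[0,0,dip]+Rz@np.array(v)/1e3;u=proj(c,P)[0];print(dip,v,(u-[330,150])*[350/65,374/70]+[440,0])
```

```text
peak [0.618 0.146 0.228] [616.8196 272.795 ]
legL [0.6024 0.1423 0.21  ] [601.4213 278.6563]
legR [0.6335 0.1497 0.21  ] [627.929  314.7164]
gripa [0.5751 0.1358 0.21  ] [578.9579 248.0979]
gripb [0.6608 0.1561 0.21  ] [651.8894 347.3113]
0.01 [0, 0, -4] [618.4257 281.2415]
0.01 [0, -18, 16] [591.4185 263.1475]
0.01 [0, 16, 30] [649.1214 227.862 ]
0.01 [0, 0, 60] [626.8528 193.6241]
0.016 [0, 0, -4] [617.6655 289.1449]
0.016 [0, -18, 16] [590.7359 271.2279]
0.016 [0, 16, 30] [648.2487 236.0612]
0.016 [0, 0, 60] [626.0371 202.1049]
```

>>> step_arm([
  [1,-0.04,0,-0.06,0,0,0],
  [1,-0.08,0,-0.13,0,0,0],
  [1,-0.11,0,-0.2,0,0,0],
  [1,-0.15,0,-0.26,0,0,0],
  [1,-0.15,0,-0.26,0,0,0],
  [1,-0.15,0,-0.26,0,0,0],
  [1,-0.15,0,-0.26,0,0,0],
  [1,-0.15,0,-0.26,0,0,0],
  [1,-0.15,0,-0.26,0,0,0],
  [1,-0.15,0,-0.26,0,0,0],
])

```text
time: 14.65
ee_pos: [0.5838, 0.1379, 0.1954]
ee_rot: [[0.49, -0.231, 0.84], [0.117, 0.973, 0.199], [-0.864, 0.001, 0.504]]
wrist_force: [8.2, 2.4, -1.9]
opening: 0.096
```

```bash
python3 st.py
python3 - <<'E'
from fit import *
for i in range(3):
    c=cam('scene')
    for t in ['bail_peak','hook_seat']: print(t,[(round(d['p'],2),np.round(d['position'],4)) for d in robot.tip_of(t,'scene')[:1]])
    s=robot.state();print(s['wrist_force'],s['moment'])
E
```

```text
t 14.65 F [ 8.1752  2.4247 -1.885 ] M [ 0.1102 -0.6509 -0.0464] open 0.09594346139543697 q [ 24.6495  16.5384 -50.9112 121.0608  45.544   23.9451  43.4337] peak [0.6172 0.1458 0.2301]
bail_peak [(0.96, array([0.6171, 0.1461, 0.2259]))]
hook_seat [(0.69, array([0.6174, 0.1463, 0.2225]))]
[ 9.6735  2.5221 -3.3812] [ 0.1332 -0.6285  0.0421]
bail_peak [(0.6, array([0.6193, 0.1473, 0.229 ]))]
hook_seat [(0.57, array([0.6185, 0.1474, 0.2217]))]
[ 8.4007  1.9279 -2.0951] [ 0.1025 -0.6077 -0.0061]
bail_peak [(0.7, array([0.4732, 0.3777, 0.0007]))]
hook_seat [(0.44, array([0.6173, 0.1466, 0.222 ]))]
[ 8.4666  2.1306 -0.9415] [ 0.1719 -0.5915 -0.0059]
```

>>> step_arm([
  [1,0.05,0,-0.02,0,0,0],
  [1,0.1,0,-0.04,0,0,0],
  [1,0.15,0,-0.06,0,0,0],
  [1,0.21,0,-0.08,0,0,0],
  [1,0.21,0,-0.08,0,0,0],
  [1,0.21,0,-0.08,0,0,0],
  [1,0.21,0,-0.08,0,0,0],
  [1,0.21,0,-0.08,0,0,0],
  [1,0.21,0,-0.08,0,0,0],
  [1,0.21,0,-0.08,0,0,0],
])

```text
time: 16.1
ee_pos: [0.5841, 0.1381, 0.1932]
ee_rot: [[0.49, -0.231, 0.84], [0.117, 0.973, 0.199], [-0.864, 0.001, 0.504]]
wrist_force: [1.7, 0.9, -1.9]
opening: 0.095
```

```bash
python3 st.py
python3 - <<'E'
from fit import *
for i in range(2):
    c=cam('scene')
    for t in ['bail_peak','hook_seat','grip_a']: print(t,[(round(d['p'],2),np.round(d['position'],4)) for d in robot.tip_of(t,'scene')[:2]])
    s=robot.state();print(s['wrist_force'],s['moment'],rel(*hookpose(0,0,-.007)))
E
```

```text
t 16.1 F [ 1.721   0.8622 -1.9476] M [-0.0728  0.5373  0.0353] open 0.09539049988318987 q [ 24.2224  16.7112 -50.4892 121.1655  46.1236  23.7399  42.8631] peak [0.6175 0.146  0.2279]
bail_peak [(0.95, array([0.6191, 0.1436, 0.2278]))]
hook_seat [(0.49, array([ 0.7548, -0.1205, -0.0004])), (0.39, array([0.6179, 0.1464, 0.2188]))]
grip_a [(0.96, array([0.6601, 0.1553, 0.2069])), (0.69, array([0.5749, 0.1368, 0.2088]))]
[ 1.9776 -0.0089 -2.1315] [-0.1169  0.4977  0.0409] (array([-0.0191,  0.1457,  0.0322]), array([-0.001 ,  0.0047, -0.0007]))
bail_peak [(0.69, array([0.6192, 0.1463, 0.2273]))]
hook_seat [(0.46, array([0.6152, 0.1443, 0.2222]))]
grip_a [(0.92, array([0.6619, 0.155 , 0.2075])), (0.78, array([0.5757, 0.1342, 0.2089]))]
[ 1.6069  1.1642 -2.9784] [-0.0808  0.4729  0.0447] (array([-0.018 ,  0.1482,  0.028 ]), array([-0.0011,  0.0047, -0.0006]))
```

>>> step_arm([
  [1,0.16,0,-0.07,0,0,0],
  [1,0.32,0,-0.16,0,0,0],
  [1,0.48,0,-0.25,0,0,0],
  [1,0.64,0,-0.35,0,0,0],
  [1,0.8,0,-0.44,0,0,0],
  [1,0.95,0,-0.53,0,0,0],
  [1,1.05,0,-0.59,0,0,0],
  [1,1.13,0,-0.64,0,0,0],
  [1,1.13,0,-0.64,0,0,0],
  [1,1.13,0,-0.64,0,0,0],
])

```text
time: 17.5
ee_pos: [0.5843, 0.1381, 0.1803]
ee_rot: [[0.49, -0.231, 0.84], [0.117, 0.973, 0.199], [-0.864, 0.001, 0.504]]
wrist_force: [-2.0, 0.5, 0.1]
opening: 0.091
```

```bash
python3 st.py
python3 - <<'E'
from fit import *
F=[]
for i in range(3):
    c=cam('scene')
    for t in ['bail_peak','hook_seat']: print(t,[(round(d['p'],2),np.round(d['position'],4)) for d in robot.tip_of(t,'scene')[:2]])
    s=robot.state();F.append(s['wrist_force'])
print(np.array(F))
E
```

```text
t 17.5 F [-1.9895  0.522   0.1243] M [-0.1357  0.6639  0.028 ] open 0.09101519011090196 q [ 21.8517  17.5013 -48.0351 122.0027  49.4922  22.4135  39.4474] peak [0.6177 0.146  0.2149]
bail_peak [(0.82, array([0.6187, 0.1463, 0.2172])), (0.28, array([0.615 , 0.1491, 0.3486]))]
hook_seat [(0.67, array([0.617 , 0.146 , 0.2082]))]
bail_peak [(0.56, array([0.6194, 0.1521, 0.2156]))]
hook_seat [(0.71, array([0.6187, 0.1452, 0.2092]))]
bail_peak [(0.89, array([0.618 , 0.1474, 0.215 ]))]
hook_seat [(0.63, array([0.6176, 0.149 , 0.2047])), (0.43, array([0.6615, 0.1548, 0.198 ]))]
[[-1.0676  0.0163  0.0566]
 [-1.0152 -0.8189 -0.4983]
 [-0.8777 -0.4208 -0.3758]]
```

>>> step_arm([
  [1,0.05,0,-0.02,0,0,0],
  [1,0.08,0,-0.04,0,0,0],
  [1,0.08,0,-0.04,0,0,0],
  [0.8,0.08,0,-0.04,0,0,0],
  [0.6,0.08,0,-0.04,0,0,0],
  [0.4,0.08,0,-0.04,0,0,0],
  [0.2,0.08,0,-0.04,0,0,0],
  [0.2,0.08,0,-0.04,0,0,0],
  [0.2,0.08,0,-0.04,0,0,0],
  [0.2,0.08,0,-0.04,0,0,0],
])

```text
time: 18.95
ee_pos: [0.5844, 0.1381, 0.1794]
ee_rot: [[0.49, -0.231, 0.84], [0.117, 0.973, 0.199], [-0.864, 0.001, 0.504]]
wrist_force: [-0.4, 0.4, -0.7]
opening: 0.798
```

```bash
python3 st.py
python3 - <<'E'
from fit import *
for i in range(3):
    c=cam('scene','s8.png')
    for t in ['bail_peak','hook_seat','grip_a','tub_centre']: print(t,[(round(d['p'],2),np.round(d['position'],4)) for d in robot.tip_of(t,'scene')[:2]])
c=cam('wrist','w8.png')
b=c['color'];a=cv2.imread('pics/s8.png')[130:260,310:430]
cv2.imwrite('pics/v8.png',np.hstack([cv2.resize(b,(480,300)),cv2.resize(a,(300,300),interpolation=cv2.INTER_CUBIC)]))
E
```

```text
t 18.95 F [-0.3864  0.3903 -0.7429] M [-0.1209  0.524  -0.0391] open 0.7979368054003553 q [ 21.6875  17.5624 -47.8595 122.0553  49.7373  22.3207  39.1987] peak [0.6178 0.146  0.214 ]
bail_peak [(0.9, array([0.6191, 0.1476, 0.215 ]))]
hook_seat [(0.66, array([ 0.605 , -0.3104,  0.0656])), (0.51, array([0.6195, 0.1459, 0.2059]))]
grip_a [(0.87, array([0.661 , 0.1556, 0.1992])), (0.61, array([0.5734, 0.1372, 0.1976]))]
tub_centre [(0.63, array([0.6203, 0.1418, 0.1494])), (0.39, array([ 0.4755,  0.3752, -0.0012]))]
bail_peak []
hook_seat [(0.45, array([0.6156, 0.1481, 0.2074]))]
grip_a [(0.83, array([0.6608, 0.1529, 0.1981])), (0.76, array([0.5749, 0.1385, 0.1964]))]
tub_centre [(0.68, array([0.6171, 0.1473, 0.1493])), (0.37, array([0.619 , 0.1463, 0.2084]))]
bail_peak [(0.85, array([0.6207, 0.1478, 0.2153]))]
hook_seat [(0.61, array([0.6173, 0.1464, 0.2067]))]
grip_a [(0.89, array([0.5725, 0.1366, 0.1949])), (0.77, array([0.6634, 0.1546, 0.1959]))]
tub_centre [(0.73, array([0.6177, 0.149 , 0.1509]))]
```

View pics/v8.png

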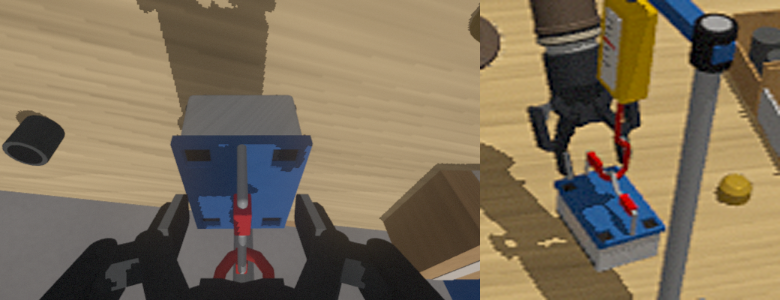

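The tub hangs level on the hook with the fingers open at either side of the grip. I'll wait and check that it's still.

>>> step_arm([
  [0.2,0,0,0,0,0,0],
  [0.2,0,0,0,0,0,0],
  [0.2,0,0,0,0,0,0],
  [0.2,0,0,0,0,0,0],
  [0.2,0,0,0,0,0,0],
  [0.2,0,0,0,0,0,0],
  [0.2,0,0,0,0,0,0],
  [0.2,0,0,0,0,0,0],
  [0.2,0,0,0,0,0,0],
  [0.2,0,0,0,0,0,0],
])

```text
time: 20.75
ee_pos: [0.5843, 0.1381, 0.1794]
ee_rot: [[0.49, -0.231, 0.84], [0.117, 0.973, 0.199], [-0.864, 0.001, 0.504]]
wrist_force: [0.2, -0.2, 0.4]
opening: 0.801
```

Run:
```python
from fit import *
s=robot.state();A=np.array(s['ee_rot'])
for i in range(6):
    c=cam('wrist'); im=c['color']; k=[q for q in blobs(red(im),60) if abs(q[0][0]-322)<40]
    b=blobs(blue(im),300); b=max(b,key=lambda q:q[2]);x=cv2.minAreaRect(np.argwhere(b[1])[:,::-1].astype(np.float32))
    print(robot.state()['time'],[(q[0],q[2]) for q in k],'lid',b[0],b[2])
g=np.array(s['ee_pos'])-.019*A[:,0];print(proj(c,[g]),g)
```

```text
20.8 [(array([322.7744, 291.6756]), np.int32(891)), (array([347.2377, 352.5717]), np.int32(467)), (array([301.1403, 356.2321]), np.int32(392))] lid [331.7936 245.7366] 10189
20.85 [(array([322.7508, 291.9448]), np.int32(887)), (array([347.1789, 352.5625]), np.int32(464)), (array([301.7309, 355.5975]), np.int32(405))] lid [331.642  245.7229] 10178
20.9 [(array([322.8624, 291.7304]), np.int32(894)), (array([347.5301, 352.9532]), np.int32(449)), (array([302.0625, 355.2875]), np.int32(400))] lid [331.4405 245.7531] 10242
20.95 [(array([322.7833, 291.8894]), np.int32(886)), (array([347.2887, 352.5902]), np.int32(471)), (array([302.199, 355.073]), np.int32(397))] lid [331.5139 245.774 ] 10166
21.0 [(array([322.8692, 291.841 ]), np.int32(887)), (array([347.2118, 352.6507]), np.int32(458)), (array([300.4328, 355.0565]), np.int32(372))] lid [331.7044 246.0623] 10123
21.05 [(array([322.7562, 291.8628]), np.int32(882)), (array([347.61 , 352.529]), np.int32(482)), (array([299.8408, 356.0251]), np.int32(358))] lid [331.2411 246.0011] 10227
[[320.235  288.4586]] [0.575  0.1359 0.1958]
```

>>> step_arm([
  [0.2,0,0.1,0,0,0,0],
  [0.4,0,0.1,0,0,0,0],
  [0.6,0,0.1,0,0,0,0],
  [0.75,0,0.1,0,0,0,0],
  [0.85,0,0.1,0,0,0,0],
  [1,0,0.1,0,0,0,0],
  [1,0,0.1,0,0,0,0],
  [1,0,0.1,0,0,0,0],
  [1,0,0.1,0,0,0,0],
  [1,0,0.1,0,0,0,0],
], squeeze=110)

```text
time: 22.05
ee_pos: [0.5839, 0.1395, 0.1793]
ee_rot: [[0.49, -0.232, 0.84], [0.118, 0.973, 0.2], [-0.864, 0.001, 0.504]]
wrist_force: [-1.8, 2.9, 0.1]
opening: 0.091
```

```bash
python3 st.py
```

```text
t 22.05 F [-1.7514  2.9301  0.0914] M [0.3537 0.9011 0.4344] open 0.09109897807448815 q [ 21.5029  17.5542 -47.8397 122.068   49.8094  22.3471  39.0089] peak [0.6173 0.1474 0.2139]
```

>>> step_arm([
  [1,-0.3,0,0.15,0,0,0],
  [1,-0.7,0,0.4,0,0,0],
  [1,-1.2,0,0.7,0,0,0],
  [1,-1.8,0,1.05,0,0,0],
  [1,-2.4,0,1.4,0,0,0],
  [1,-3,0,1.75,0,0,0],
  [1,-3.6,0,2.1,0,0,0],
  [1,-4.2,0,2.45,0,0,0],
  [1,-4.7,0,2.75,0,0,0],
  [1,-4.7,0,2.75,0,0,0],
])

```text
time: 23.05
ee_pos: [0.5844, 0.1394, 0.2348]
ee_rot: [[0.491, -0.231, 0.84], [0.118, 0.973, 0.199], [-0.863, 0.001, 0.505]]
wrist_force: [-0.5, 0.2, -4.1]
opening: 0.093
```

```bash
python3 st.py
python3 - <<'E'
from fit import *
for n in ['scene','wrist']:
    c=cam(n,n[0]+'9.png')
    for t in ['bail_peak','hook_seat','grip_a']: print(t,[(round(d['p'],2),np.round(d['position'],4)) for d in robot.tip_of(t,n)[:2]])
print(rel(*hookpose(0,-.12,.033)))
E
```

```text
t 23.05 F [-0.4516  0.2434 -4.0812] M [-0.2732  1.1874 -0.021 ] open 0.0934138506690172 q [ 30.9091  14.2072 -57.2359 118.2044  36.8408  27.9514  52.0956] peak [0.6178 0.1473 0.2694]
bail_peak [(0.68, array([0.6187, 0.1494, 0.2705]))]
hook_seat [(0.43, array([0.6163, 0.1471, 0.2356]))]
grip_a [(0.85, array([0.6645, 0.157 , 0.2487])), (0.77, array([0.5748, 0.1366, 0.2494]))]
bail_peak [(0.68, array([0.6172, 0.1438, 0.2669]))]
hook_seat []
grip_a [(0.82, array([0.5704, 0.1341, 0.2476])), (0.76, array([0.6595, 0.1527, 0.2477]))]
(array([ -0.014 , -12.0043,   0.0135]), array([-0.0004,  0.0043, -0.0014]))
```

>>> step_arm([
  [1,0,-0.4,0,0,0,0],
  [1,0,-1.2,0,0,0,0],
  [1,0,-2.4,0,0,0,0],
  [1,0,-3.8,0,0,0,0],
  [1,0,-5.4,0,0,0,0],
  [1,0,-7.2,0,0,0,0],
  [1,0,-9,0,0,0,0],
  [1,0,-10.6,0,0,0,0],
  [1,0,-12,0,0,0,0],
  [1,0,-12.5,0,0,0,0],
])

```text
time: 24.45
ee_pos: [0.6131, 0.0149, 0.233]
ee_rot: [[0.49, -0.229, 0.841], [0.116, 0.973, 0.197], [-0.864, 0.001, 0.503]]
wrist_force: [-0.5, 0.5, -4.8]
opening: 0.1
```

Run:
```python
from fit import *
s=robot.state();print(s['joint_pos'],s['wrist_force'])
# pose for tub_centre above base
B=np.array([.607,-.3085,.066]);TC=PK+np.array([.866,0,-.5])*.061
T=tool(-15.1,30);p=B+[0,0,.055+.06]-T@TC;print(p);sh,rv=rel(p,T);print(sh,rv)
```

```text
[ 50.4087  18.9005 -62.7266 115.9369  30.0028  27.2679  73.2632] [-0.5128  0.5134 -4.7928]
[ 0.5737 -0.2995  0.2075]
[ -3.3867 -29.7082 -10.792 ] [ 0.427   0.0032 -0.249 ]
```

>>> step_arm([
  [1,-0.1,-0.9,-0.3,0.01,0,-0.01],
  [1,-0.3,-2.7,-1,0.04,0,-0.02],
  [1,-0.6,-5.3,-1.9,0.08,0,-0.04],
  [1,-0.9,-8.3,-3,0.12,0,-0.07],
  [1,-1.3,-11.3,-4.1,0.16,0,-0.09],
  [1,-1.6,-14.3,-5.2,0.2,0.001,-0.12],
  [1,-2,-17.3,-6.3,0.25,0.002,-0.145],
  [1,-2.3,-20,-7.3,0.29,0.002,-0.17],
  [1,-2.5,-22,-8,0.32,0.002,-0.185],
  [1,-2.7,-23.5,-8.5,0.34,0.003,-0.2],
])

```text
time: 25.45
ee_pos: [0.5817, -0.2357, 0.2128]
ee_rot: [[0.493, 0.166, 0.854], [-0.084, 0.986, -0.143], [-0.866, -0.001, 0.5]]
wrist_force: [0.6, -0.2, -4.1]
opening: 0.091
```

Run:
```python
from fit import *
s=robot.state();print(s['joint_pos'],s['wrist_force'])
B=np.array([.607,-.3085,.066]);TC=PK+np.array([.866,0,-.5])*.061
T=tool(-15.1,30);p=B+[0,0,.055+.05]-T@TC;print(p);sh,rv=rel(p,T);print(sh,rv)
```

```text
[ 66.1401  19.7792 -54.1584 115.5768  29.22    24.7271  74.6894] [ 0.61   -0.1559 -4.1216]
[ 0.5737 -0.2995  0.1975]
[ 1.464  -6.4237 -0.5344] [ 0.0844  0.0001 -0.0474]
```

>>> step_arm([
  [1,0.2,-1,-0.1,0.01,0,-0.01],
  [1,0.4,-2,-0.2,0.03,0,-0.02],
  [1,0.7,-3.2,-0.3,0.04,0,-0.03],
  [1,0.9,-4.2,-0.4,0.06,0,-0.03],
  [1,1.2,-5.2,-0.5,0.07,0,-0.04],
  [1,1.4,-6,-0.5,0.08,0,-0.045],
  [1,1.46,-6.4,-0.53,0.084,0,-0.047],
  [1,1.46,-6.4,-0.53,0.084,0,-0.047],
  [1,1.46,-6.4,-0.53,0.084,0,-0.047],
  [1,1.46,-6.4,-0.53,0.084,0,-0.047],
])

```text
time: 26.45
ee_pos: [0.574, -0.2987, 0.1978]
ee_rot: [[0.483, 0.259, 0.836], [-0.129, 0.966, -0.224], [-0.866, 0.0, 0.5]]
wrist_force: [0.1, -0.1, -5.0]
opening: 0.096
```

Run:
```python
from fit import *
s=robot.state();A=np.array(s['ee_rot']);print(s['joint_pos'],s['wrist_force'],s['ee_pos'])
B=np.array([.607,-.3085,.066]);TC=PK+np.array([.866,0,-.5])*.061
T=tool(-15.1,30);p=B+[0,0,.055+.05]-T@TC;print('err',rel(p,T));print('kin tubc',s['ee_pos']+A@TC,'grips',*[s['ee_pos']+A@(PK+np.array([.5,0,.866])*d-np.array([-.866,0,.5])*.018) for d in(-.044,.044)])
for n in ['scene','top','wrist']:
    c=cam(n,n[0]+'10.png')
    for t in ['tub_centre','bail_peak','grip_a','base_lid']: print(n,t,[(round(d['p'],2),np.round(d['position'],4)) for d in robot.tip_of(t,n)[:2]])
    for k in blobs(red(c['color']),6):
        if n!='wrist' or abs(k[0][0]-322)<40:
            f=fitbox(c,k[0],s['ee_pos'][2]+(A@(PK+[-.0064,0,-.0471]))[2]*0+.2115,[.014,.005,.007],-15.1,[.6,-.3]);print('  red',k[0],k[2],f)
b=cv2.imread('pics/s10.png')[215:295,180:260];a=cv2.imread('pics/w10.png')
cv2.imwrite('pics/v10.png',np.hstack([cv2.resize(a,(480,300)),cv2.resize(b,(300,300),interpolation=cv2.INTER_CUBIC)]))
```

```text
[ 66.755   21.9148 -49.4141 114.2386  31.3443  23.5642  72.9972] [ 0.0987 -0.0718 -4.9845] [ 0.574  -0.2987  0.1978]
err (array([ 0.0179, -0.0858, -0.0225]), array([ 0.0011,  0.0004, -0.0009]))
kin tubc [ 0.6073 -0.3076  0.1713] grips [ 0.5648 -0.2963  0.2143] [ 0.6498 -0.3191  0.2143]
scene tub_centre [(0.91, array([ 0.604 , -0.3086,  0.1695]))]
scene bail_peak [(0.77, array([ 0.6063, -0.3061,  0.2318]))]
scene grip_a [(0.66, array([ 0.5637, -0.296 ,  0.2128])), (0.6, array([ 0.6501, -0.3202,  0.2142]))]
scene base_lid [(0.77, array([ 0.6052, -0.3081,  0.0677]))]
  red [365.5333 190.4667] 75 [0.7727 0.1019]
  red [211.2222 209.2778] 18 [ 0.7771 -0.2625]
  red [203.9231 230.8205] 39 [ 0.7809 -0.2838]
top tub_centre [(0.98, array([ 0.603 , -0.3107,  0.1676]))]
top bail_peak [(0.65, array([ 0.6089, -0.3079,  0.2291])), (0.17, array([ 0.5627, -0.2969,  0.2109]))]
top grip_a [(0.84, array([ 0.6477, -0.3143,  0.2147])), (0.73, array([ 0.5612, -0.2952,  0.2147]))]
top base_lid [(0.58, array([ 0.6041, -0.31  ,  0.0663]))]
  red [426.1026 184.1795] 39 [ 0.6105 -0.3   ]
  red [419. 214.] 15 [ 0.5467 -0.2457]
  red [112.2857 262.    ] 7 [ 0.4323 -0.3   ]
wrist tub_centre [(0.84, array([ 0.6043, -0.31  ,  0.1693]))]
wrist bail_peak [(0.87, array([ 0.6053, -0.3087,  0.2288]))]
wrist grip_a [(0.58, array([ 0.6504, -0.3207,  0.2107])), (0.57, array([ 0.5609, -0.2986,  0.213 ]))]
wrist base_lid []
  red [322.0036 290.0228] 834 [ 1.7124 -0.6434]
  red [315.2381 348.7381] 42 [ 1.8898 -0.634 ]
  red [329.  348.5] 16 [ 0.0267 -0.1639]
```

View pics/v10.png

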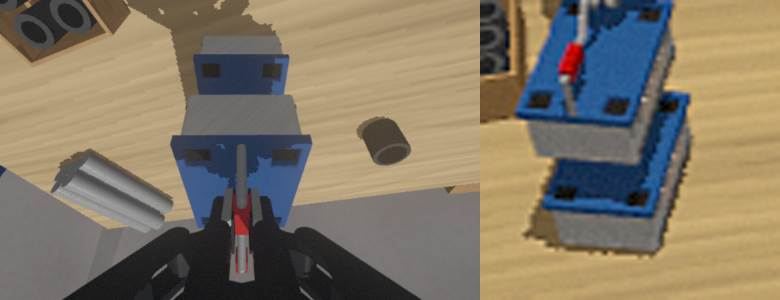

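The tub is over the base, with the near recess pairs of both lids visible in the wrist image, at about (210,71) and (274,71) on the base and (200,157) and (285,157) on the tub. I'll align the tub differentially from these.

```bash
cat > rec.py <<'E'
from fit import *
s=robot.state();A=np.array(s['ee_rot']);TC=PK+np.array([.866,0,-.5])*.061
tc=s['ee_pos']+A@TC;print('kin tubc',tc,s['wrist_force'])
for n in ['wrist','scene','top']:
    c=cam(n)
    im=c['color'];m=cv2.inRange(im,(0,0,0),(62,58,58))
    for nm,cen,yaw,z in [('tub',tc[:2],-15.1,tc[2]+.005),('base',np.array([.607,-.3085]),-15.1,.066)]:
        Rz=R.from_euler('z',yaw,degrees=True).as_matrix()[:2,:2]
        for sx in(-1,1):
            for sy in(-1,1):
                e=cen+Rz@[sx*.05,sy*.03];uv=proj(c,[*e,z-.003])[0]
                if not(5<uv[0]<635 and 5<uv[1]<395):continue
                sc=np.linalg.norm(proj(c,[*(e+[0.018,0]),z])[0]-proj(c,[*e,z])[0])
                for k in blobs(m,4):
                    if np.linalg.norm(k[0]-uv)<.8*sc+1 and k[2]<1.6*sc*sc:
                        w=planez(c,*k[0],z-.003)[:2];print(n,nm,sx,sy,'px',k[0],k[2],'area exp',round(sc*sc),'dev in tub axes mm',(Rz.T@(w-e))*1e3)
E
python3 rec.py
```

```text
kin tubc [ 0.6071 -0.3082  0.1711] [ 0.1013  0.0217 -5.198 ]
wrist tub -1 -1 px [264.5335 205.9598] 448 area exp 541 dev in tub axes mm [-3.151   0.8443]
wrist tub -1 1 px [375.552  206.3439] 346 area exp 396 dev in tub axes mm [-2.9447 -2.1671]
wrist tub -1 1 px [393.5625 207.3125] 16 area exp 396 dev in tub axes mm [-2.1817  7.2182]
wrist base -1 -1 px [280.8453  93.7712] 459 area exp 468 dev in tub axes mm [-1.0075  0.1159]
wrist base -1 1 px [357.2143  93.9624] 266 area exp 416 dev in tub axes mm [-0.9584 -3.2957]
wrist base -1 1 px [372.75  93.75] 4 area exp 416 dev in tub axes mm [-1.1543  8.1988]
wrist base -1 1 px [372.      99.6667] 9 area exp 416 dev in tub axes mm [3.7671 8.2293]
scene tub -1 -1 px [204.125 217.   ] 8 area exp 17 dev in tub axes mm [-0.2907 -4.6605]
scene tub -1 1 px [225.     218.3333] 18 area exp 17 dev in tub axes mm [-0.8055  0.3338]
scene tub 1 -1 px [195.5 241.5] 20 area exp 22 dev in tub axes mm [-0.2574  0.0386]
scene tub 1 1 px [215.8421 243.3684] 19 area exp 22 dev in tub axes mm [1.0138 0.3881]
scene base -1 1 px [229.2222 242.9444] 18 area exp 17 dev in tub axes mm [ 0.7733 -2.2795]
scene base 1 -1 px [202.2778 265.8333] 18 area exp 22 dev in tub axes mm [ 0.2356 -0.899 ]
scene base 1 1 px [221.381  267.4762] 21 area exp 22 dev in tub axes mm [ 0.6514 -1.0547]
top tub 1 -1 px [432.8696 188.7826] 23 area exp 41 dev in tub axes mm [-0.6307 -0.1284]
top tub 1 1 px [412.     182.3913] 23 area exp 40 dev in tub axes mm [-0.1857  0.392 ]
top base 1 1 px [401.75 188.5 ] 8 area exp 34 dev in tub axes mm [0.9958 4.2843]
```

>>> step_arm([
  [1,0.3,0,-0.15,0,0,0],
  [1,0.8,-0.05,-0.4,0,0,0],
  [1,1.3,-0.1,-0.7,0,0,0],
  [1,1.8,-0.12,-1,0,0,0],
  [1,2.3,-0.12,-1.3,0,0,0],
  [1,2.8,-0.12,-1.5,0,0,0],
  [1,3.2,-0.12,-1.75,0,0,0],
  [1,3.5,-0.12,-1.9,0,0,0],
  [1,3.5,-0.12,-1.9,0,0,0],
  [1,3.5,-0.12,-1.9,0,0,0],
])

```text
time: 28.35
ee_pos: [0.5747, -0.3006, 0.1579]
ee_rot: [[0.483, 0.26, 0.836], [-0.13, 0.966, -0.225], [-0.866, 0.0, 0.5]]
wrist_force: [-0.1, 0.3, -4.4]
opening: 0.096
```

```bash
python3 rec.py
python3 - <<'E'
from fit import *
b=cam('scene','s11.png')['color'][215:295,180:260];a=cam('wrist','w11.png')['color'][60:240,200:440]
cv2.imwrite('pics/v11.png',np.hstack([cv2.resize(a,(480,360)),cv2.resize(b,(320,360),interpolation=cv2.INTER_CUBIC)]))
E
```

```text
kin tubc [ 0.608  -0.3096  0.1314] [-0.1109  0.2946 -4.4029]
wrist tub -1 -1 px [263.9649 205.9112] 484 area exp 541 dev in tub axes mm [-3.2325  0.5691]
wrist tub -1 1 px [378.2225 206.0903] 454 area exp 395 dev in tub axes mm [-3.2088 -0.8323]
wrist base -1 -1 px [276.6953 120.4301] 279 area exp 511 dev in tub axes mm [-4.351   0.1084]
wrist base -1 1 px [368.341  120.5096] 261 area exp 439 dev in tub axes mm [-4.4169 -0.343 ]
scene tub -1 -1 px [206.125 226.   ] 8 area exp 17 dev in tub axes mm [-1.7066 -4.8597]
scene tub -1 1 px [226.  227.8] 15 area exp 18 dev in tub axes mm [-0.1258 -1.136 ]
scene tub 1 -1 px [197.625 250.875] 16 area exp 22 dev in tub axes mm [-0.1758 -0.2405]
scene tub 1 1 px [217.6316 252.4211] 19 area exp 22 dev in tub axes mm [-0.1614  0.0155]
scene base -1 1 px [230.5 245.7] 10 area exp 17 dev in tub axes mm [11.875   4.7344]
scene base 1 -1 px [202.2143 266.7143] 14 area exp 22 dev in tub axes mm [ 3.5737 -0.0789]
scene base 1 1 px [221.1538 268.3077] 13 area exp 22 dev in tub axes mm [ 3.8385 -0.8984]
top tub 1 -1 px [428.9524 190.8095] 21 area exp 38 dev in tub axes mm [-0.553  0.288]
top tub 1 1 px [408.9524 184.8095] 21 area exp 38 dev in tub axes mm [-0.4756  0.2663]
```

>>> step_arm([
  [1,0.1,0.05,-0.06,0,0,0],
  [1,0.2,0.05,-0.12,0,0,0],
  [1,0.3,0.05,-0.17,0,0,0],
  [1,0.4,0.05,-0.23,0,0,0],
  [1,0.48,0.05,-0.28,0,0,0],
  [1,0.56,0.05,-0.33,0,0,0],
  [1,0.64,0.05,-0.37,0,0,0],
  [1,0.71,0.05,-0.41,0,0,0],
  [1,0.78,0.05,-0.45,0,0,0],
  [1,0.78,0.05,-0.45,0,0,0],
])

```text
time: 29.6
ee_pos: [0.5748, -0.3004, 0.1491]
ee_rot: [[0.483, 0.26, 0.836], [-0.13, 0.966, -0.225], [-0.866, 0.0, 0.501]]
wrist_force: [-0.1, 0.4, -5.3]
opening: 0.096
```

```bash
python3 rec.py|grep -v base; python3 st.py
```

```text
kin tubc [ 0.6081 -0.3094  0.1225] [-0.1191  0.4233 -5.2895]
wrist tub -1 -1 px [264.0082 206.0409] 489 area exp 541 dev in tub axes mm [-3.1662  0.5834]
wrist tub -1 1 px [378.7619 205.9632] 462 area exp 395 dev in tub axes mm [-3.3359 -0.5668]
scene tub -1 -1 px [207. 228.] 9 area exp 17 dev in tub axes mm [-1.7602 -3.9579]
scene tub -1 1 px [226.8 229.8] 15 area exp 18 dev in tub axes mm [-0.1914 -0.2052]
scene tub 1 -1 px [198.4118 252.7647] 17 area exp 22 dev in tub axes mm [-0.5926 -0.0006]
scene tub 1 1 px [218.25 254.5 ] 20 area exp 22 dev in tub axes mm [0.1488 0.2419]
top tub 1 -1 px [427.95 191.1 ] 20 area exp 37 dev in tub axes mm [-0.0507  0.4669]
top tub 1 1 px [407.95 185.1 ] 20 area exp 37 dev in tub axes mm [0.0255 0.9109]
t 29.75 F [-0.8205 -0.9306 -4.9651] M [ 0.3052  1.1165 -0.0254] open 0.09732876187696501 q [ 59.7268  24.4266 -41.0913 116.9254  38.0645  17.2889  66.5016] peak [ 0.6081 -0.3093  0.1836]
```

The feet are inside the recesses with no contact force. I'll lower the last couple of millimetres.

>>> step_arm([
  [1,0.03,0,-0.02,0,0,0],
  [1,0.06,0,-0.03,0,0,0],
  [1,0.09,0,-0.05,0,0,0],
  [1,0.12,0,-0.07,0,0,0],
  [1,0.15,0,-0.09,0,0,0],
  [1,0.18,0,-0.1,0,0,0],
  [1,0.18,0,-0.1,0,0,0],
  [1,0.18,0,-0.1,0,0,0],
  [1,0.18,0,-0.1,0,0,0],
  [1,0.18,0,-0.1,0,0,0],
])

```text
time: 30.75
ee_pos: [0.575, -0.3009, 0.1482]
ee_rot: [[0.484, 0.261, 0.835], [-0.132, 0.965, -0.225], [-0.865, -0.001, 0.502]]
wrist_force: [-9.9, 1.6, 10.0]
opening: 0.093
```

```bash
python3 st.py
```

```text
t 30.75 F [-9.9256  1.5991 10.035 ] M [ 0.333   1.2853 -0.0237] open 0.09301540153686948 q [ 59.4062  24.4281 -40.691  117.0072  38.3621  17.025   66.1942] peak [ 0.6082 -0.3098  0.1827]
```

>>> step_arm([
  [1,-0.09,0,0.05,0,0,0],
  [1,-0.09,0,0.05,0,0,0],
  [1,-0.12,0,0,0,0,0],
  [1,-0.14,0,-0.04,0,0,0],
  [1,-0.14,0,-0.04,0,0,0],
  [1,-0.14,0,-0.04,0,0,0],
  [1,-0.1,0,-0.06,0,0,0],
  [1,-0.06,0,-0.08,0,0,0],
  [1,-0.03,0,-0.1,0,0,0],
  [1,-0.03,0,-0.1,0,0,0],
])

```text
time: 31.75
ee_pos: [0.5741, -0.3009, 0.1483]
ee_rot: [[0.484, 0.261, 0.835], [-0.132, 0.965, -0.225], [-0.865, -0.002, 0.502]]
wrist_force: [-4.4, 0.8, 2.0]
opening: 0.096
```

```bash
python3 st.py
```

```text
t 31.75 F [-4.4363  0.812   2.0042] M [ 0.2423  1.1103 -0.0106] open 0.09619426572421655 q [ 59.4598  24.3324 -40.6777 117.1339  38.3699  16.9329  66.1883] peak [ 0.6073 -0.3098  0.1828]
```

>>> step_arm([
  [1,-0.01,0,-0.02,0,0,0],
  [1,-0.01,0,-0.02,0,0,0],
  [0.9,-0.01,0,-0.02,0,0,0],
  [0.8,-0.01,0,-0.02,0,0,0],
  [0.6,-0.01,0,-0.02,0,0,0],
  [0.4,-0.01,0,-0.02,0,0,0],
  [0.2,-0.01,0,-0.02,0,0,0],
  [0.2,-0.01,0,-0.02,0,0,0],
  [0.2,-0.01,0,-0.02,0,0,0],
  [0.2,-0.01,0,-0.02,0,0,0],
])

```text
time: 32.75
ee_pos: [0.5739, -0.3008, 0.1483]
ee_rot: [[0.485, 0.261, 0.835], [-0.132, 0.965, -0.225], [-0.865, -0.002, 0.502]]
wrist_force: [0.1, -0.3, 0.6]
opening: 0.802
```

```bash
python3 st.py;python3 rec.py|grep -v base
```

```text
t 32.75 F [ 0.1434 -0.3077  0.6448] M [ 0.1392  0.4775 -0.0422] open 0.802227549264789 q [ 59.4778  24.3146 -40.6887 117.1594  38.3672  16.9145  66.1901] peak [ 0.6071 -0.3097  0.1829]
kin tubc [ 0.6073 -0.3099  0.1219] [ 0.1434 -0.3077  0.6448]
wrist tub -1 -1 px [263.8867 206.0719] 459 area exp 539 dev in tub axes mm [-3.2151  0.5477]
wrist tub -1 1 px [379.6817 205.9014] 487 area exp 393 dev in tub axes mm [-3.5419 -0.1268]
wrist tub 1 -1 px [281.8281 291.9844] 64 area exp 152 dev in tub axes mm [-2.4846  0.3395]
wrist tub 1 1 px [361.3385 291.9846] 65 area exp 103 dev in tub axes mm [-2.7716 -0.1012]
scene tub -1 -1 px [206.4286 228.5714] 7 area exp 17 dev in tub axes mm [ 0.8795 -4.6115]
scene tub -1 1 px [227.     229.8824] 17 area exp 18 dev in tub axes mm [0.1504 0.965 ]
scene tub 1 -1 px [198.2353 252.7059] 17 area exp 22 dev in tub axes mm [-0.6363 -0.1731]
scene tub 1 1 px [217.8947 254.4211] 19 area exp 22 dev in tub axes mm [ 0.0831 -0.4231]
top tub 1 -1 px [428.  191.5] 22 area exp 37 dev in tub axes mm [-0.3185  0.5889]
top tub 1 1 px [408.0909 185.4545] 22 area exp 37 dev in tub axes mm [-0.0359  0.8398]
```

>>> step_arm([
  [0.2,-0.5,0,0,0,0,0],
  [0.2,-1.5,0,0,0,0,0],
  [0.2,-3,0,0,0,0,0],
  [0.2,-5,0,0,0,0,0],
  [0.2,-7,0,0,0,0,0],
  [0.2,-9,0,0,0,0,0],
  [0.2,-11,0,0,0,0,0],
  [0.2,-13,0,0,0,0,0],
  [0.2,-14,0,0,0,0,0],
  [0.2,-14,0,0,0,0,0],
])

```text
time: 33.9
ee_pos: [0.5058, -0.2828, 0.2706]
ee_rot: [[0.485, 0.262, 0.834], [-0.135, 0.965, -0.224], [-0.864, -0.004, 0.503]]
wrist_force: [-1.0, -0.1, 0.1]
opening: 0.802
```

Run:
```python
from fit import *
for n in ['scene','top','wrist']:
    c=cam(n,n[0]+'12.png')
    for t in ['tub_centre','bail_peak','grip_a','base_lid','hook_seat','coupling','cap','bin']: print(n,t,[(round(d['p'],2),np.round(d['position'],4)) for d in robot.tip_of(t,n)[:2]])
w=cv2.imread('pics/w12.png');b=cv2.imread('pics/s12.png')[205:295,175:265]
cv2.imwrite('pics/v12.png',np.hstack([cv2.resize(w,(480,300)),cv2.resize(b,(300,300),interpolation=cv2.INTER_CUBIC)]))
```

```text
scene tub_centre [(0.76, array([ 0.6073, -0.3094,  0.1221]))]
scene bail_peak [(0.64, array([ 0.6057, -0.3093,  0.1833]))]
scene grip_a [(0.92, array([ 0.5642, -0.2978,  0.1636])), (0.75, array([ 0.6478, -0.3221,  0.1641]))]
scene base_lid [(0.63, array([ 0.6077, -0.3132,  0.0632]))]
scene hook_seat [(0.59, array([ 0.6519, -0.3219,  0.1648])), (0.5, array([0.618 , 0.148 , 0.2351]))]
scene coupling [(0.73, array([ 0.7516, -0.1207, -0.0005])), (0.71, array([ 0.6039, -0.3113,  0.0656]))]
scene cap [(0.48, array([ 0.4743,  0.3755, -0.0008]))]
scene bin []
top tub_centre [(0.23, array([0.6167, 0.1458, 0.3521]))]
top bail_peak [(0.91, array([ 0.6058, -0.3095,  0.1775]))]
top grip_a [(0.86, array([ 0.6474, -0.3204,  0.1649])), (0.75, array([ 0.5602, -0.302 ,  0.165 ]))]
top base_lid [(0.48, array([ 0.6071, -0.3098,  0.0683]))]
top hook_seat []
top coupling [(0.82, array([ 0.7536, -0.1187, -0.0031]))]
top cap [(0.73, array([0.4749, 0.3764, 0.0014])), (0.7, array([ 0.5607, -0.2976,  0.1607]))]
top bin [(0.68, array([ 0.4393, -0.453 , -0.0029])), (0.34, array([ 0.6077, -0.3123,  0.1171]))]
wrist tub_centre [(0.59, array([ 0.6065, -0.3124,  0.1213]))]
wrist bail_peak [(0.65, array([ 0.6053, -0.3096,  0.1761])), (0.45, array([ 0.6031, -0.312 ,  0.1227]))]
wrist grip_a [(0.76, array([ 0.6476, -0.3227,  0.1633])), (0.65, array([ 0.5624, -0.3014,  0.1646]))]
wrist base_lid []
wrist hook_seat []
wrist coupling [(0.34, array([ 0.647 , -0.3244,  0.1607]))]
wrist cap []
wrist bin [(0.71, array([ 0.442 , -0.4539, -0.0009]))]
```

View pics/v12.png

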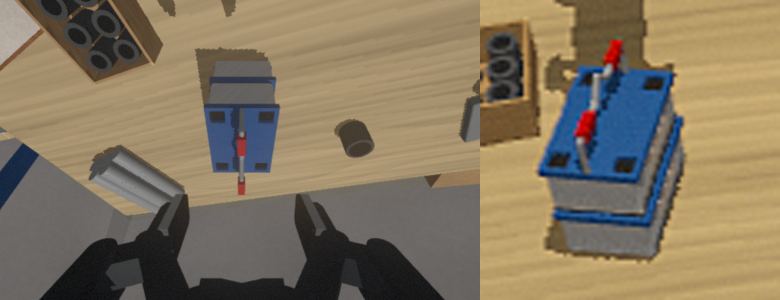

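The tub sits square and level on the base in both views, and the gripper is clear of it. I'm handing in.

```bash
python3 -c "
from workcell import robot
print(robot.state()['time'],robot.hand_in())"
```

```text
the job is handed in; nothing more can be done
35.25 None
```

I weighed the tub on the hook and then set it on the other tub. I handed the job in at about 35 s of the 70 s allowed.

- **Weighing:** I lowered the tub by its bail peak until the hook carried almost all of its weight of about 4.7 N, then let go. It hung level. The dip came out at about 28 mm by the network's hook reading, against about 29 mm expected from the weight. Six wrist-camera frames between 1.8 and 2.1 s after letting go showed it still.
- **Placing:** I took it off and lowered it onto the other tub, lined up with it lengthwise, then let go. The recess marks in the wrist image did not move when I let go.
- **Last checks:** tub_centre read 0.121–0.122 m high, where 0.121 m means the feet are fully down. The two grip blocks are level at about 0.164 m, and both camera views show the tub square on the base. The coupling, brass cap and tray read where they were at the start, to within a few mm, and the gripper is clear of everything.

**What went less smoothly:**
- **On the hook:** A wrong 3 mm sideways correction while the tub was partly hung pushed about 8–10 N sideways on the hook. I took it back before going on.
- **On the base:** The last lowering briefly pressed about 15 N down and 10 N sideways before I eased it off.
- **Position of the other tub:** Its late readings vary by up to about 5 mm, most of it in y. That is about the network's noise, so I can't rule out a shift of a millimetre or two.

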